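# Nest the pastry cutters back into their tin bases

## Robot

A 6-joint arm with a two-finger parallel gripper is mounted at the origin on the work surface. World frame = base frame: x ahead of the robot, y to its left, z up, the work surface at z = 0. Lengths are in m, angles in rad, forces in N, time in s.
With the tool pointing down it reaches from about 0.325 to 0.775 m from the base axis. Payload 9.3 kg.
Tool frame: the origin (TCP) lies between the finger pads; the fingertips stand 8 mm ahead of it and the grasp point (between the pads) lies 11 mm behind it; z points along the fingers, x is the direction in which the jaws open and shut, and the axes are right-handed (so a half turn about z gives the same grasp; the last joint's range is limited). The gripper opens to 85 mm and grips with 20 to 120 N. Pads are 22 mm wide; open, the fingers measure 114 mm over their backs; the gripper's body (76 mm by 85 mm) begins 54 mm behind the grasp point. The pads swing forward as they close: fully open they stand 13 mm farther back than shut.
Start: joints at [-1.385, 0.259, 0.021, 1.334, 0, 1.418], TCP at [0.183, -0.519, 0.239] pointing down, gripper open.
Joint ranges: [-3.04, 3.04], [-0.91, 1.82], [-1.04, 1.36], [-1.92, 1.95], [-1.52, 1.45], [-3.14, 3.14]. Speed limits (rad/s): [2.22, 2.22, 2.79, 3.14, 3.14, 3.14].

## Interface

Orientations are given as a 3x3 rotation matrix whose columns are the frame's x, y, z axes.
In Python, from plant import env gives the robot as it stands.
- The arm moves only by the tool send_rows, never from a script. Its argument "steps" is a list of rows, each a list of 5 numbers: the shift along the tool's x, y, z in cm, then the turn about the tool's z in rad, then the closure in counts, from 0 (fully open) to 255 (shut). A call has exactly 8 rows; each row shifts and turns the pose as measured when the row begins, along the tool's axes as they then stand; what a row does not reach is not made up. A row lasts 1/10 s, in which the tool goes at most 50 mm and 8.59 degrees, less where a joint would pass 70% of its speed; a pose out of reach is approached as far as the arm can. A call with a gripper value outside its range is refused whole. The fingers move at their own pace and stop on an object; "newtons" is the grip in N (left out, the last holds). Time passes only in rows, so rows that do not move let the fingers close, or fill a call up. It gives the time, the measured TCP pose, the force and the opening at its end, in the units of the state.
- env.sense(): the state, without advancing time (a new reading comes with each control period).
- env.get_image(name): name is "side" or "top" or "wrist"; returns a dict with "pixels" (420x560x3 uint8, red, green, blue), "intrinsics" (3x3 intrinsics, pixels), "rvec" (rotation vector, rad) and "tvec" (3), from world to camera coordinates, as OpenCV has them. Camera axes: x right, y down, z forward; pixel columns grow to the right and rows downward; lengths in m; the calibration is good to about 2 mm. A picture is of the moment at which its call begins. There is no depth.
- env.job_done(): hands the job in, once; it reports no verdict.
The state is a dict: "time_s": time; "qpos": joint angles; "joint_vel": joint speeds; "joint_efforts": joint torques, N m; "eef_pos": TCP position; "orientation": TCP orientation; "ft_force": force on the tool from outside, world axes, zero at the start; "moment": the same for the moment, N m; "finger_gap": finger opening in m.
Only numpy, scipy, OpenCV 4.12 (cv2) and the standard library are available. Lean on these libraries where they do the work, as an engineer would, in place of code of your own. Each camera call takes 0.05 s, during which the arm holds its last target.

## Task

Put the five pastry cutters away, nested and standing flat in the middle of their two shallow tin bases. First do the round set in the round base: the smallest, then the medium one lowered over it, then the large one over both; after that do the square set in the square base: the small one, then the large one over it. Leave the ramekin, the glass jar and the little bowl where they stand.

Things in the scene. Friction and masses are not known exactly. Their poses are not given: they have to be found in the camera images.
- round_small: Bright steel round pastry cutter: an open band (no top, no bottom) standing on its edge, 30 mm outside diameter, wall 2.5 mm, 40 mm high, with a slight rolled bead along its top edge. The smallest round one. Loose, about 25 g. Origin at the centre of its underside, z up.
- round_medium: Bright steel round pastry cutter: an open band (no top, no bottom) standing on its edge, 48 mm outside diameter, wall 2.5 mm, 40 mm high, with a slight rolled bead along its top edge. The middle round one; its opening is 43 mm. Loose, about 40 g. Origin at the centre of its underside, z up.
- round_large: Bright steel round pastry cutter: an open band (no top, no bottom) standing on its edge, 66 mm outside diameter, wall 2.5 mm, 40 mm high, with a slight rolled bead along its top edge. The largest round one; its opening is 61 mm. Loose, about 55 g. Origin at the centre of its underside, z up.
- square_small: Bright steel square pastry cutter: an open square band (no top, no bottom), 44 mm outside across its flats, wall 2.5 mm, 40 mm high, with a slight rolled bead along its top edge. The smaller square one. Loose, about 40 g. Origin at the centre of its underside, z up, x and y square to its flats.
- square_large: Bright steel square pastry cutter: an open square band (no top, no bottom), 64 mm outside across its flats, wall 2.5 mm, 40 mm high, with a slight rolled bead along its top edge. The larger square one; its opening is 59 mm. Loose, about 60 g. Origin at the centre of its underside, z up, x and y square to its flats.
- round_tin: Round dark-grey steel tin base, fixed to the table: a shallow dish 110 mm in diameter, floor 3 mm thick, rim 3 mm thick whose top is 8 mm above the table (5 mm above the floor). Origin at the centre of its underside, on the table.
- square_tin: Square dark-grey steel tin base, fixed to the table: a shallow tray 110 by 110 mm, floor 3 mm thick, rim 3 mm thick whose top is 8 mm above the table (5 mm above the floor). Origin at the centre of its underside, on the table; x and y square to its sides.
- pinch_bowl: Little blue stoneware bowl, 60 mm across the rim, 28 mm high, standing between the two tin bases; to be left alone. Loose. Origin at the centre of its underside.
- ramekin: White ceramic ramekin (straight open cup), 68 mm in diameter, 45 mm high, at the far side of the table; to be left alone. Loose. Origin at the centre of its underside.
- glass_jar: Low closed glass storage jar, 72 mm in diameter, 74 mm high, with a clip lid; at the far side of the table; to be left alone. Loose. Origin at the centre of its underside.
Mind the look-alikes: they are no part of the job. Leave any red or yellow look-alike of the round_medium alone.

How it is judged:
By the outcome, as a careful person would: the job done as asked, in the order asked, and still so for the second after the job is handed in, with the robot touching nothing.
It also fails if it takes over 112 s, if anything falls off the work surface, if the arm or the gripper's body presses on something with over 40 N, if the wrist force passes 120 N, or if a joint passes its speed limit or range.

## Working session

There is one attempt and no reset: what is moved stays moved. The work goes in short steps, Python scripts to look and compute and a tool call to move; the robot and the scene stay as the last step left them, time stands still between calls to the robot, and variables do not carry over. Pictures are saved under pics/ and viewed, and the job is handed in when it is done.

Besides the shell and the picture viewer there is one more tool, called after "Call:" as name([rows], argument=value, ...), one row to a line, values as JSON. send_rows: Moves the arm, as the interface text tells. Its arguments: {"type":"object","properties":{"steps":{"type":"array","items":{"type":"array","items":{"type":"number"}}},"newtons":{"type":"number"}},"required":["steps"]}

```bash
ls; mkdir -p pics; cat > h.py <<'E'
import numpy as np, cv2
from plant import env
def cam(name,save=None):
    im=env.get_image(name)
    if save: cv2.imwrite('pics/'+save,im['pixels'][:,:,::-1])
    return im
def proj(im,P):
    return cv2.projectPoints(np.array(P,float).reshape(-1,3),np.array(im['rvec'],float),np.array(im['tvec'],float),np.array(im['intrinsics'],float),None)[0].reshape(-1,2)
def back(im,uv,z):
    R=cv2.Rodrigues(np.array(im['rvec'],float))[0];t=np.array(im['tvec'],float).ravel();K=np.array(im['intrinsics'],float)
    uv=np.array(uv,float).reshape(-1,2)
    d=(np.linalg.inv(K)@np.c_[uv,np.ones(len(uv))].T).T@R
    c=-R.T@t
    return c+d*((z-c[2])/d[:,2])[:,None]
E
python3 - <<'E'
from h import *
import pickle
d={}
for n in ['side','top','wrist']:
    d[n]=cam(n,n+'0.png'); 
    R=cv2.Rodrigues(np.array(d[n]['rvec']))[0]
    print(n,-R.T@np.array(d[n]['tvec']).ravel(), d[n]['intrinsics'])
pickle.dump(d,open('im0.pkl','wb'))
s=env.sense();print(s)
E
```

```text
pics
side [0.42509825 0.71028842 0.65870942] [[393.49757538   0.         282.38653422]
 [  0.         393.49757538 205.95672039]
 [  0.           0.           1.        ]]
top [0.481197   0.01561104 1.00184584] [[425.31954481   0.         282.13355352]
 [  0.         425.31954481 211.62198479]
 [  0.           0.           1.        ]]
wrist [ 0.2570156  -0.49389469  0.37433493] [[364.82814359   0.         279.01906803]
 [  0.         364.82814359 211.63202157]
 [  0.           0.           1.        ]]
{'time_s': 0.15, 'qpos': array([-1.38457963e+00,  2.59042160e-01,  2.09499476e-02,  1.33370327e+00,
       -1.97506272e-05,  1.41818769e+00]), 'joint_vel': array([ 0.0006782 , -0.00460176,  0.00224197, -0.00033465, -0.00165333,
        0.00012625]), 'joint_efforts': array([ 3.05291811e-03, -5.55970430e+01,  3.44661462e+01,  1.14643734e-02,
       -1.51648928e-04,  1.62258993e-05]), 'eef_pos': array([ 0.18275622, -0.51853261,  0.23882175]), 'orientation': array([[ 3.32379347e-01, -9.43145762e-01, -2.04395306e-04],
       [-9.43145264e-01, -3.32379383e-01,  9.78225943e-04],
       [-9.90546438e-04, -1.32367636e-04, -9.99999501e-01]]), 'ft_force': array([-0.0936828 ,  0.08485489,  0.39955401]), 'moment': array([ 0.0161349 , -0.00294261,  0.03083077]), 'finger_gap': 0.08531541114050557}
```

View pics/top0.png

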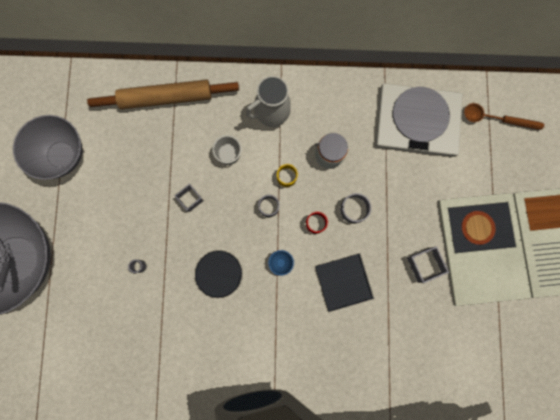

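View pics/side0.png

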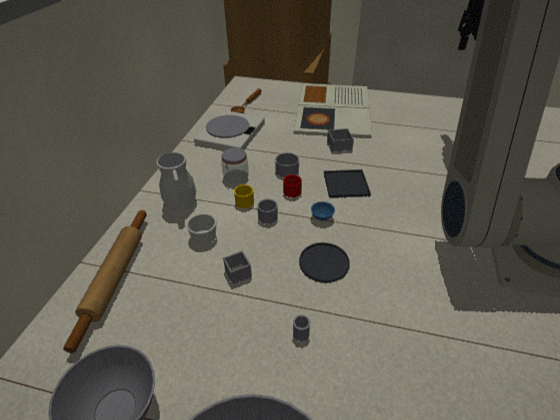

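View pics/wrist0.png

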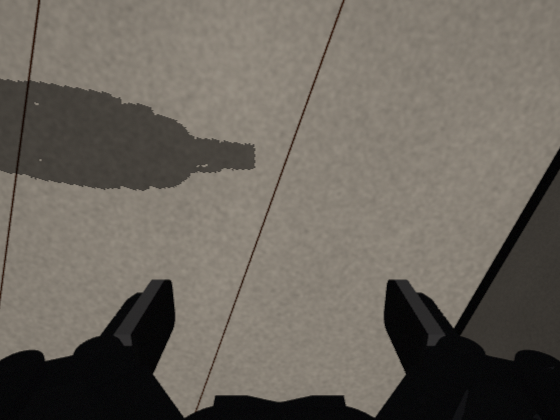

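The top view shows the round tin at (218,274), square tin (344,282), small round (138,266) and small square (188,198). The large round is at (355,208) and the large square at (427,265). The medium-size candidates are grey (267,206), red (317,222) and yellow (287,175). Grey steel is the one that fits, because the red and yellow ones are the look-alikes. I'll confirm it in a crop.

```bash
python3 - <<'E'
from h import *
import pickle
d=pickle.load(open('im0.pkl','rb'))
p=d['top']['pixels'][:,:,::-1]
c=cv2.resize(p[140:320,110:460],None,fx=2.28,fy=2.28,interpolation=cv2.INTER_CUBIC)
cv2.imwrite('pics/crop0.png',c)
t=d['top']
for n,uv,z in [('rs',(138,266),.02),('rm',(267,206),.02),('rl',(355,208),.02),('ss',(188,198),.02),('sl',(427,265),.02),('rt',(218,274),.008),('st',(344,282),.008),('bowl',(281,263),.015),('red',(317,222),.02),('yel',(287,175),.02),('jar',(333,150),.05),('ram',(227,152),.03)]:
    P=back(t,uv,z)[0];print(n,P.round(3),np.hypot(P[0],P[1]).round(3))
E
```

```text
rs [0.489 0.315 0.02 ] 0.582
rm [0.634 0.026 0.02 ] 0.635
rl [ 0.635 -0.181  0.02 ] 0.66
ss [0.649 0.21  0.02 ] 0.682
sl [ 0.505 -0.348  0.02 ] 0.614
rt [0.475 0.135 0.008] 0.494
st [ 0.463 -0.157  0.008] 0.489
bowl [ 0.503 -0.01   0.015] 0.503
red [ 0.6   -0.092  0.02 ] 0.607
yel [ 0.71 -0.02  0.02] 0.71
jar [ 0.765 -0.124  0.05 ] 0.775
ram [0.759 0.123 0.03 ] 0.769
```

View pics/crop0.png

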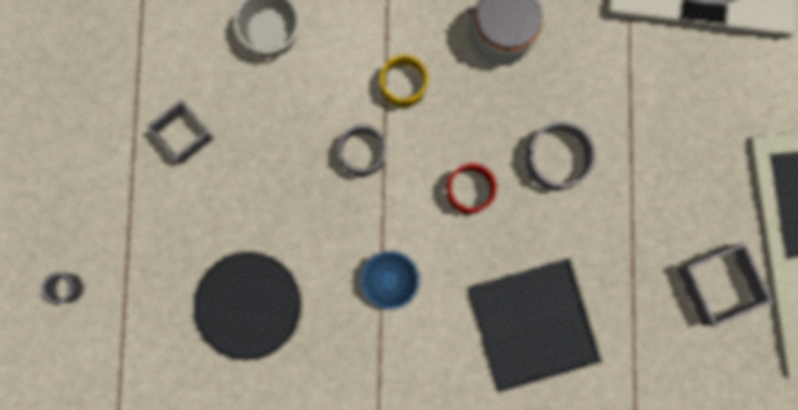

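Confirmed: the grey steel ring at crop (360,150), top view (267,206), is round_medium. The red and yellow rings are decoys. Next I'll locate the tins precisely and plan the first hover.

```bash
cat >> h.py <<'E'
def tins(im):
    g=im['pixels'].astype(int); out=[]
    m=((g.max(2)<60)).astype(np.uint8)
    return m
def plan(goal,yaw=None,rows=8,maxs=5.0):
    """goal TCP xyz; yaw = world angle of tool x axis; prints tool-frame shift (cm) and turn"""
    s=env.sense();R=np.array(s['orientation']);p=np.array(s['eef_pos'])
    d=R.T@(np.array(goal)-p)*100
    y0=np.arctan2(R[1,0],R[0,0])
    tr=0
    if yaw is not None:
        # tool z is down: + turn about tool z decreases world yaw
        tr=-(yaw-y0); tr=(tr+np.pi/2)%np.pi-np.pi/2
    print('t',round(s['time_s'],2),'p',p.round(4),'yaw',round(y0,3),'gap',round(s['finger_gap'],4),'F',np.array(s['ft_force']).round(1),'q6',round(s['qpos'][5],2),'tilt',R[:2,2].round(4))
    print('tool shift cm',d.round(2),'turn',round(tr,3))
    return d,tr
def rowsplan(goal,yaw,n=7,frac=None):
    d,tr=plan(goal,yaw)
    s=env.sense();R=np.array(s['orientation'])
    w=R@d
    for k in range(n):
        a=tr*k/n
        Rz=cv2.Rodrigues(np.array([0,0,a]))[0]
        print((Rz.T@d/n).round(2),round(tr/n,3))
E
python3 - <<'E'
from h import *
import pickle
d=pickle.load(open('im0.pkl','rb'))
for n in ['top','side']:
    im=d[n]; m=tins(im)
    k,l,st,c=cv2.connectedComponentsWithStats(m)
    for i in range(1,k):
        if st[i,4]>300:
            print(n,st[i],c[i].round(1),back(im,c[i],.006)[0].round(4))
            if n=='top':
                cn=cv2.findContours((l==i).astype(np.uint8),0,1)[0][0]
                r=cv2.minAreaRect(cn); print(r); 
                b=cv2.boxPoints(r); print(back(im,b,.008)[:,:2].round(3).tolist())
s=env.sense();p=s['eef_pos'];R=np.array(s['orientation'])
w=d['wrist']
print(proj(w,[p,p+R@[0,0,.1],p+R@[0,-.05,.1],p+R@[0,-.1,.1],p+R@[0,0,.2],p+R@[0,-.1,.2]]).round(0))
E
```

```text
top [   0   39  560   33 8393] [277.8  55.4] [1.0178 0.0084 0.006 ]
((279.4906311035156, 55.283023834228516), (559.7559204101562, 15.724601745605469), 1.9091522693634033)
[[0.996, 0.688], [1.037, 0.692], [1.039, -0.707], [0.996, -0.703]]
top [ 449  203   66   49 1550] [483.1 227.2] [ 0.5982 -0.4908  0.006 ]
((481.4554748535156, 227.05445861816406), (43.58262634277344, 61.393802642822266), 84.2894058227539)
[[0.641, -0.409], [0.66, -0.558], [0.556, -0.562], [0.538, -0.415]]
top [ 196  251   45   46 1629] [217.9 273.9] [0.4754 0.1349 0.006 ]
((218.0, 273.5), (45.0, 44.0), 90.0)
[[0.527, 0.187], [0.529, 0.086], [0.426, 0.082], [0.424, 0.182]]
top [ 316  255   56   56 2066] [343.7 282.4] [ 0.4617 -0.1566  0.006 ]
((343.85430908203125, 282.259765625), (45.84625244140625, 45.90641784667969), 74.2913589477539)
[[0.497, -0.091], [0.528, -0.194], [0.427, -0.222], [0.397, -0.12]]
top [ 216  390  104   30 2131] [263.3 407. ] [0.1854 0.0225 0.006 ]
((267.5, 404.5), (29.0, 103.0), 90.0)
[[0.221, 0.128], [0.223, -0.101], [0.162, -0.101], [0.16, 0.126]]
side [  0   0  61  25 789] [21.2  8.1] [ 2.59
[... 158 characters left out ...]
006 ]
side [466   0  94 247 839] [522.7  94.4] [-0.1166 -0.8513  0.006 ]
side [301 108  52  44 831] [329.1 129.6] [ 0.5491 -0.4261  0.006 ]
side [276 154  23  23 392] [286.4 164.7] [ 0.6389 -0.2003  0.006 ]
side [ 324  170   47   28 1072] [346.  183.5] [ 0.4615 -0.1516  0.006 ]
side [ 497  195   63   89 1496] [532.1 249.3] [ 0.0276 -0.0076  0.006 ]
side [ 64 234  78 120 580] [100.5 304.1] [0.885  0.3499 0.006 ]
side [ 299  243   50   40 1560] [323.8 262.4] [0.4747 0.1399 0.006 ]
side [  51  347  101   73 2169] [ 99.1 371.4] [0.8085 0.4717 0.006 ]
side [ 194  397  114   23 1751] [250.9 410.5] [0.5375 0.4712 0.006 ]
[[276. 289.]
 [277. 214.]
 [277. 140.]
 [277.  55.]
 [278. 181.]
 [277.  67.]]
```

```bash
python3 - <<'E'
from h import *
rowsplan([0.455,-0.154,0.25],-0.1,n=8)
E
```

```text
t 0.15 p [ 0.1828 -0.5185  0.2388] yaw -1.232 gap 0.0853 F [-0.1  0.1  0.4] q6 1.42 tilt [-0.0002  0.001 ]
tool shift cm [-25.33 -37.79  -1.09] turn -1.132
[-3.17 -4.72 -0.14] -0.141
[-2.47 -5.12 -0.14] -0.141
[-1.72 -5.42 -0.14] -0.141
[-0.94 -5.61 -0.14] -0.141
[-0.14 -5.69 -0.14] -0.141
[ 0.66 -5.65 -0.14] -0.141
[ 1.45 -5.5  -0.14] -0.141
[ 2.21 -5.24 -0.14] -0.141
```

Call:
send_rows([
  [-2.6, -3.9, -0.1, -0.14, 0],
  [-2.0, -4.3, -0.1, -0.14, 0],
  [-1.4, -4.6, -0.1, -0.14, 0],
  [-0.8, -4.7, -0.1, -0.14, 0],
  [-0.1, -4.7, -0.1, -0.14, 0],
  [0.6, -4.7, -0.1, -0.14, 0],
  [1.2, -4.6, -0.1, -0.14, 0],
  [1.8, -4.4, -0.1, -0.14, 0],
])

```text
time_s: 0.95
eef_pos: [0.4118, -0.2067, 0.2445]
orientation: [[0.997, -0.081, -0.002], [-0.081, -0.997, 0.004], [-0.002, -0.004, -1.0]]
ft_force: [1.3, -0.2, 0.0]
finger_gap: 0.0855
```

```bash
python3 - <<'E'
from h import *
rowsplan([0.47,-0.12,0.25],0.2,n=4)
E
```

```text
t 0.95 p [ 0.4118 -0.2067  0.2445] yaw -0.081 gap 0.0855 F [ 1.3 -0.2  0. ] q6 1.0 tilt [-0.0017  0.004 ]
tool shift cm [ 5.1  -9.11 -0.52] turn -0.281
[ 1.28 -2.28 -0.13] -0.07
[ 1.43 -2.18 -0.13] -0.07
[ 1.58 -2.08 -0.13] -0.07
[ 1.72 -1.96 -0.13] -0.07
```

```bash
python3 - <<'E'
from h import *
im=cam('wrist','w1.png')
print(proj(im,[[.4616,-.154,.006],[.505,-.348,.04],[.635,-.181,.04]]).round(0))
E
```

```text
[[325. 116.]
 [378. 302.]
 [521. 133.]]
```

View pics/w1.png

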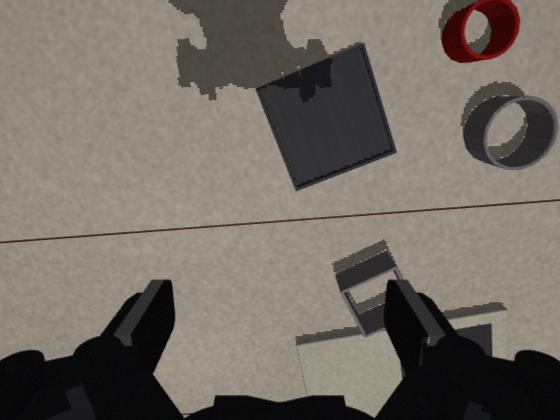

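The picture shows the square tin with corners at about (257,89), (362,44), (396,152) and (297,189). The large round's rim is around (521,133). The large square is partly hidden behind a finger.

```bash
python3 - <<'E'
from h import *
im=cam('wrist')
P=back(im,[(257,89),(362,44),(396,152),(297,189)],.008)
print(P.round(4).tolist(),P.mean(0)); 
for i in range(4):
    e=P[(i+1)%4]-P[i];print(np.linalg.norm(e).round(4),np.degrees(np.arctan2(e[1],e[0])).round(1))
rowsplan([0.48,0.22,0.25],0.3,n=9)
E
```

```text
[[0.3987, -0.1173, 0.008], [0.5001, -0.0842, 0.008], [0.5348, -0.1876, 0.008], [0.432, -0.2195, 0.008]] [ 0.46638908 -0.15216109  0.008     ]
0.1067 18.0
0.1091 -71.5
0.1076 -162.8
0.1075 108.1
t 1.05 p [ 0.4133 -0.2039  0.2446] yaw -0.075 gap 0.0853 F [ 0.5 -0.5  0.2] q6 1.0 tilt [-0.0011  0.0051]
tool shift cm [  3.48 -42.78  -0.33] turn -0.375
[ 0.39 -4.75 -0.04] -0.042
[ 0.58 -4.73 -0.04] -0.042
[ 0.78 -4.7  -0.04] -0.042
[ 0.98 -4.67 -0.04] -0.042
[ 1.17 -4.62 -0.04] -0.042
[ 1.36 -4.57 -0.04] -0.042
[ 1.55 -4.51 -0.04] -0.042
[ 1.74 -4.44 -0.04] -0.042
[ 1.92 -4.37 -0.04] -0.042
```

Call:
send_rows([
  [0.4, -4.8, 0, -0.042, 0],
  [0.6, -4.8, 0, -0.042, 0],
  [0.8, -4.8, 0, -0.042, 0],
  [1.0, -4.7, 0, -0.042, 0],
  [1.2, -4.7, 0, -0.042, 0],
  [1.4, -4.7, 0, -0.042, 0],
  [1.6, -4.6, 0, -0.042, 0],
  [1.7, -4.5, 0, -0.042, 0],
])

```text
time_s: 1.85
eef_pos: [0.4735, 0.183, 0.2449]
orientation: [[0.966, 0.257, -0.002], [0.257, -0.966, 0.003], [-0.001, -0.004, -1.0]]
ft_force: [1.6, -0.2, -0.5]
finger_gap: 0.0855
```

```bash
python3 - <<'E'
from h import *
im=cam('wrist','w2.png')
print(proj(im,[[.475,.137,.006],[.489,.315,.04],[.649,.21,.04]]).round(0))
E
```

```text
[[270. 213.]
 [338.  37.]
 [462. 199.]]
```

View pics/w2.png

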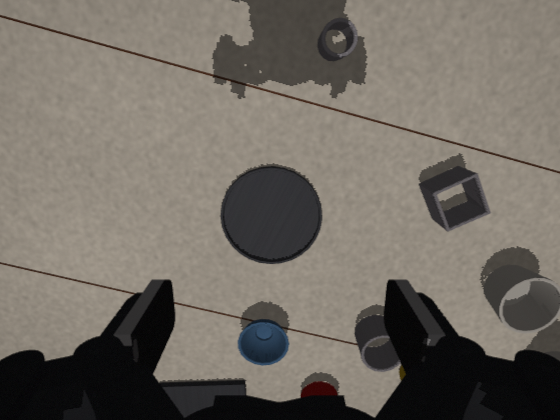

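Round tin centre is at about (271,213), matching the prediction of (270,213). The small round is near (341,38) and the small square near (460,200). I'll hover over the small round.

```bash
python3 - <<'E'
from h import *
im=env.sense()
rowsplan([0.489,0.315,0.14],0.3,n=4)
E
```

```text
t 1.9 p [0.4738 0.1889 0.2445] yaw 0.266 gap 0.0853 F [-1.6  2.3 -2.6] q6 1.52 tilt [-0.0017  0.0064]
tool shift cm [  4.79 -11.7   10.53] turn -0.034
[ 1.2  -2.92  2.63] -0.008
[ 1.22 -2.91  2.63] -0.008
[ 1.25 -2.9   2.63] -0.008
[ 1.27 -2.89  2.63] -0.008
```

Call:
send_rows([
  [1.0, -2.3, 2.2, -0.008, 0],
  [1.0, -2.3, 2.2, -0.008, 0],
  [1.0, -2.3, 2.2, -0.008, 0],
  [1.0, -2.3, 2.2, -0.008, 0],
  [0.4, -1.1, 1.2, 0, 0],
  [0.2, -0.5, 0.4, 0, 0],
  [0, 0, 0, 0, 0],
  [0, 0, 0, 0, 0],
])

```text
time_s: 2.7
eef_pos: [0.4889, 0.3108, 0.1371]
orientation: [[0.955, 0.296, -0.002], [0.296, -0.955, 0.004], [-0.0, -0.005, -1.0]]
ft_force: [-0.2, 0.3, -0.4]
finger_gap: 0.0853
```

```bash
python3 - <<'E'
from h import *
plan([0.489,0.315,0.14],0.3)
im=cam('wrist','w3.png')
print(proj(im,[[.489,.315,.04],[.489,.315,.0]]).round(0))
E
```

```text
t 2.7 p [0.4889 0.3108 0.1371] yaw 0.3 gap 0.0853 F [-0.2  0.3 -0.4] q6 1.69 tilt [-0.0018  0.0043]
tool shift cm [ 0.14 -0.4  -0.29] turn -0.0
[[283. 210.]
 [282. 194.]]
```

View pics/w3.png

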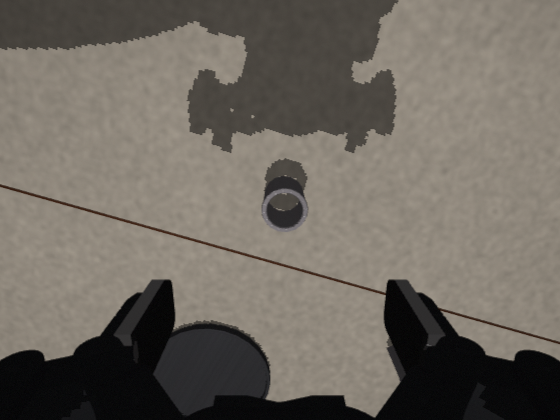

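The rim centre is at (284.5,210), against the predicted (283,210), so the estimate is good. I'll descend, then grip.

Call:
send_rows([
  [0.15, -0.3, 2.4, 0, 90],
  [0.05, -0.1, 2.4, 0, 90],
  [0, 0, 2.4, 0, 90],
  [0, 0, 2.2, 0, 90],
  [0, 0, 1.4, 0, 90],
  [0, 0, 0.6, 0, 90],
  [0, 0, 0, 0, 90],
  [0, 0, 0, 0, 90],
], newtons=30)

```text
time_s: 3.55
eef_pos: [0.496, 0.3115, 0.0295]
orientation: [[0.958, 0.287, 0.013], [0.287, -0.958, 0.01], [0.016, -0.006, -1.0]]
ft_force: [-0.8, 0.8, -0.8]
finger_gap: 0.0551
```

```bash
python3 - <<'E'
from h import *
plan([0.4895,0.315,0.017],0.3)
im=cam('wrist','w4.png')
E
```

```text
t 3.55 p [0.496  0.3115 0.0295] yaw 0.291 gap 0.0551 F [-0.8  0.8 -0.8] q6 1.7 tilt [0.0134 0.0099]
tool shift cm [-0.54 -0.52  1.24] turn -0.009
```

View pics/w4.png

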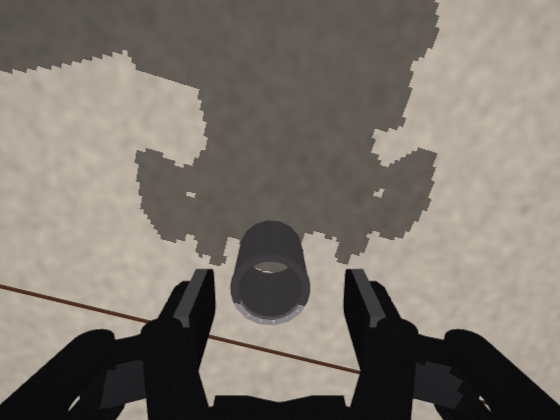

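Call:
send_rows([
  [-0.3, -0.3, 0.4, 0, 90],
  [-0.2, -0.2, 0.4, 0, 90],
  [-0.1, -0.1, 0.3, 0, 90],
  [0, 0, 0.1, 0, 90],
  [0, 0, 0, 0, 150],
  [0, 0, 0, 0, 180],
  [0, 0, 0, 0, 200],
  [0, 0, 0, 0, 200],
], newtons=30)

```text
time_s: 4.4
eef_pos: [0.4889, 0.3168, 0.0189]
orientation: [[0.958, 0.288, 0.017], [0.288, -0.958, 0.011], [0.019, -0.006, -1.0]]
ft_force: [-0.4, 0.4, -0.4]
finger_gap: 0.0296
```

```bash
python3 - <<'E'
from h import *
plan([0.4895,0.315,0.10],0.3)
E
```

```text
t 4.4 p [0.4889 0.3168 0.0189] yaw 0.292 gap 0.0296 F [-0.4  0.4 -0.4] q6 1.71 tilt [0.0168 0.0114]
tool shift cm [ 0.16  0.14 -8.11] turn -0.008
```

Call:
send_rows([
  [0, 0, -1.5, 0, 210],
  [0, 0, -2.0, 0, 210],
  [0, 1.0, -2.0, 0, 210],
  [-0.6, 3.0, -1.5, 0, 210],
  [-1.0, 4.0, 0, 0, 210],
  [-1.2, 4.0, 0, 0, 210],
  [-0.8, 2.5, 0, 0, 210],
  [0, 0, 0, 0, 210],
])

```text
time_s: 5.2
eef_pos: [0.496, 0.1625, 0.0898]
orientation: [[0.957, 0.291, 0.018], [0.29, -0.957, 0.011], [0.021, -0.005, -1.0]]
ft_force: [0.0, 0.1, -0.5]
finger_gap: 0.0296
```

```bash
python3 - <<'E'
from h import *
plan([0.475,0.138,0.06],0.3)
im=cam('wrist','w5.png')
print(proj(im,[[.475,.137,.008]]))
E
```

```text
t 5.2 p [0.496  0.1625 0.0898] yaw 0.295 gap 0.0296 F [ 0.   0.1 -0.5] q6 1.43 tilt [0.0184 0.0108]
tool shift cm [-2.78  1.74  2.91] turn -0.005
[[235.25768368 249.82480137]]
```

View pics/w5.png

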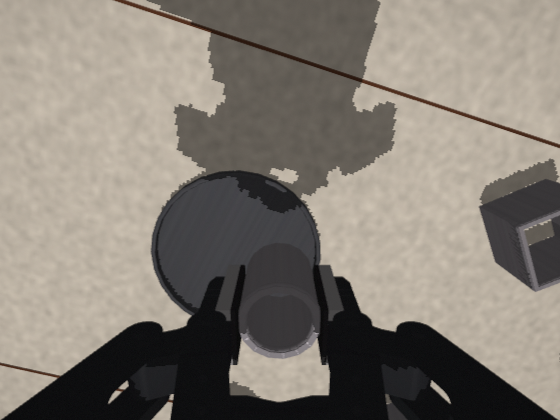

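The small round is held upright at (280,310). The tin's left and right edges are at 152 and 321, giving a centre x of about 236, which agrees with the prediction of 235.

Call:
send_rows([
  [-1.0, 0.6, 0.6, 0, 210],
  [-1.0, 0.6, 0.8, 0, 210],
  [-0.6, 0.4, 0.8, 0, 210],
  [-0.2, 0.1, 0.6, 0, 210],
  [0, 0, 0.5, 0, 210],
  [0, 0, 0.5, 0, 210],
  [0, 0, 0.3, 0, 210],
  [0, 0, 0, 0, 210],
])

```text
time_s: 6.05
eef_pos: [0.4764, 0.1427, 0.046]
orientation: [[0.956, 0.293, 0.021], [0.293, -0.956, 0.013], [0.024, -0.006, -1.0]]
ft_force: [-0.6, 0.3, -0.3]
finger_gap: 0.0292
```

```bash
python3 - <<'E'
from h import *
plan([0.475,0.138,0.023],0.3)
im=cam('wrist','w6.png')
E
```

```text
t 6.05 p [0.4764 0.1427 0.046 ] yaw 0.298 gap 0.0292 F [-0.6  0.3 -0.3] q6 1.39 tilt [0.0209 0.0131]
tool shift cm [-0.33  0.42  2.29] turn -0.002
```

Call:
send_rows([
  [-0.2, 0.2, 0.5, 0, 210],
  [-0.1, 0.2, 0.5, 0, 210],
  [0, 0, 0.5, 0, 210],
  [0, 0, 0.4, 0, 210],
  [0, 0, 0.3, 0, 210],
  [0, 0, 0.2, 0, 210],
  [0, 0, 0, 0, 210],
  [0, 0, 0, 0, 210],
])

```text
time_s: 6.9
eef_pos: [0.476, 0.138, 0.0218]
orientation: [[0.956, 0.293, 0.023], [0.293, -0.956, 0.013], [0.026, -0.006, -1.0]]
ft_force: [0.0, -0.1, 0.2]
finger_gap: 0.0292
```

```bash
python3 - <<'E'
from h import *
plan([0.475,0.138,0.022],0.3)
im=cam('wrist','w7.png')
print(proj(im,[[.475,.137,.008]]))
E
```

```text
t 6.9 p [0.476  0.138  0.0218] yaw 0.298 gap 0.0292 F [ 0.  -0.1  0.2] q6 1.38 tilt [0.0234 0.0134]
tool shift cm [-0.09 -0.03 -0.03] turn -0.002
[[277.50847035 274.04652529]]
```

View pics/w7.png

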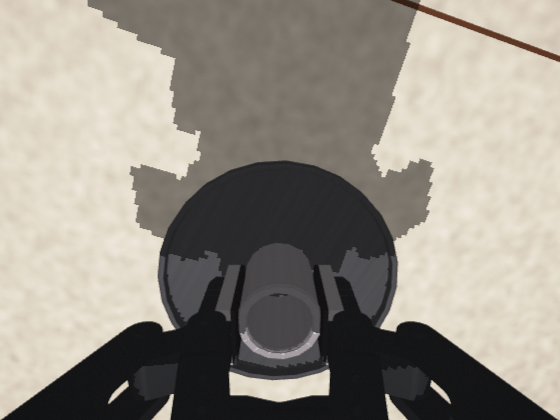

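The tin spans x 160–398 (centre about 279) and the cutter is centred at 279. The cutter is just about touching the floor, so I'll release and lift.

Call:
send_rows([
  [-0.05, 0, 0.08, 0, 210],
  [0, 0, 0, 0, 150],
  [0, 0, 0, 0, 110],
  [0, 0, 0, 0, 80],
  [0, 0, -0.8, 0, 80],
  [0, 0, -1.6, 0, 60],
  [0, 0, -2.5, 0, 30],
  [0, 0, -2.5, 0, 0],
])

```text
time_s: 7.75
eef_pos: [0.4722, 0.1367, 0.0954]
orientation: [[0.956, 0.293, 0.018], [0.293, -0.956, 0.013], [0.021, -0.007, -1.0]]
ft_force: [0.7, 0.1, 0.6]
finger_gap: 0.0853
```

```bash
python3 - <<'E'
from h import *
im=cam('wrist','w8.png')
print(proj(im,[[.475,.137,.043],[.475,.137,.008],[.634,.026,.04]]))
rowsplan([0.634,0.026,0.12],1.3,n=7)
E
```

```text
[[283.67866628 241.47212267]
 [281.90838507 220.94218162]
 [454.12988557 441.45246625]]
t 7.8 p [0.4739 0.1369 0.0993] yaw 0.298 gap 0.0851 F [1.1 0.2 3.3] q6 1.38 tilt [0.0229 0.0135]
tool shift cm [12.1  15.29 -1.85] turn -1.002
[ 1.73  2.18 -0.26] -0.143
[ 1.4   2.41 -0.26] -0.143
[ 1.04  2.58 -0.26] -0.143
[ 0.66  2.71 -0.26] -0.143
[ 0.27  2.77 -0.26] -0.143
[-0.13  2.78 -0.26] -0.143
[-0.52  2.74 -0.26] -0.143
```

View pics/w8.png

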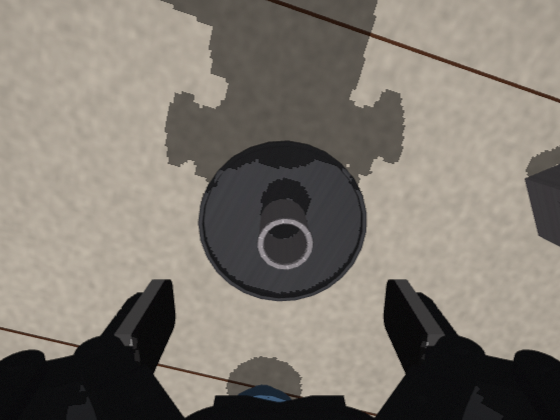

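Small round stands with its rim at (285,244), centred to about 1 mm in the tin. Next is the medium one.

Call:
send_rows([
  [1.7, 2.0, -0.3, -0.143, 0],
  [1.4, 2.4, -0.3, -0.143, 0],
  [1.0, 2.6, -0.3, -0.143, 0],
  [0.7, 2.7, -0.3, -0.143, 0],
  [0.3, 2.8, -0.3, -0.143, 0],
  [-0.1, 2.6, -0.2, -0.143, 0],
  [-0.3, 1.5, 0, -0.143, 0],
  [0, 0, 0, 0, 0],
])

```text
time_s: 8.6
eef_pos: [0.6287, 0.0341, 0.1252]
orientation: [[0.229, 0.973, 0.029], [0.973, -0.229, 0.014], [0.02, 0.025, -0.999]]
ft_force: [-0.3, -0.3, -0.5]
finger_gap: 0.0854
```

```bash
python3 - <<'E'
from h import *
plan([0.634,0.026,0.12],1.3)
im=cam('wrist','w9.png')
print(proj(im,[[.634,.026,.04]]))
E
```

```text
t 8.6 p [0.6287 0.0341 0.1252] yaw 1.34 gap 0.0854 F [-0.3 -0.3 -0.5] q6 0.14 tilt [0.0291 0.0137]
tool shift cm [-0.68  0.69  0.52] turn 0.04
[[268.84381081 229.62121517]]
```

View pics/w9.png

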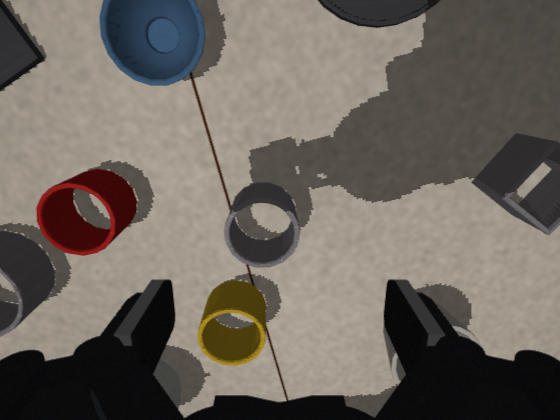

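The grey medium rim is centred at (262.5,230). Yellow at (232,322) and red at (75,215) are clear of the fingers' descent.

```bash
python3 - <<'E'
from h import *
im=cam('wrist')
P=back(im,(262.5,230.5),.04)[0];print(P, 'edges',back(im,[(226,230),(299,230)],.04))
P[2]=.05;plan(P,1.34)
P[2]=.02;plan(P,1.34)
E
```

```text
[0.63261281 0.02244418 0.04      ] edges [[ 6.26572136e-01 -3.03867513e-04  4.00000000e-02]
 [ 6.38001212e-01  4.54623103e-02  4.00000000e-02]]
t 8.7 p [0.627  0.0353 0.1251] yaw 1.334 gap 0.0853 F [-0.1  0.5  0.5] q6 0.15 tilt [0.028  0.0141]
tool shift cm [-1.27  0.67  7.51] turn -0.006
t 8.7 p [0.627  0.0353 0.1251] yaw 1.334 gap 0.0853 F [-0.1  0.5  0.5] q6 0.15 tilt [0.028  0.0141]
tool shift cm [-1.33  0.59 10.51] turn -0.006
```

Call:
send_rows([
  [-0.6, 0.3, 1.2, 0, 50],
  [-0.4, 0.2, 1.2, 0, 50],
  [-0.2, 0.1, 1.2, 0, 50],
  [0, 0, 1.2, 0, 50],
  [0, 0, 1.0, 0, 50],
  [0, 0, 0.6, 0, 50],
  [0, 0, 0.2, 0, 50],
  [0, 0, 0, 0, 50],
])

```text
time_s: 9.5
eef_pos: [0.6284, 0.0245, 0.0521]
orientation: [[0.241, 0.97, 0.024], [0.97, -0.241, 0.015], [0.02, 0.02, -1.0]]
ft_force: [-0.7, 0.7, 0.1]
finger_gap: 0.0687
```

```bash
python3 - <<'E'
from h import *
plan([.6326,.0224,.02],1.34)
im=cam('wrist','w10.png')
print(proj(im,[[.6326,.0224,.04]]))
E
```

```text
t 9.5 p [0.6284 0.0245 0.0521] yaw 1.328 gap 0.0687 F [-0.7  0.7  0.1] q6 0.14 tilt [0.0241 0.0148]
tool shift cm [-0.17  0.39  3.21] turn -0.012
[[279.97286027 285.43533813]]
```

View pics/w10.png

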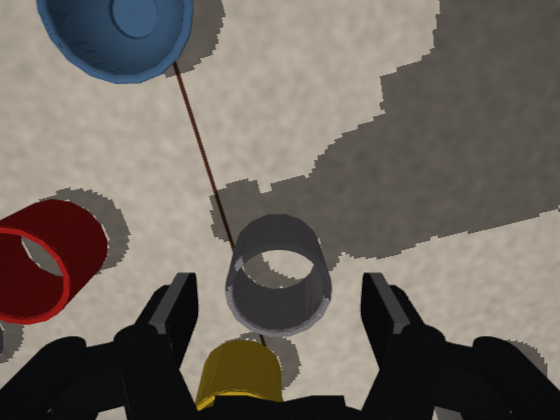

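The medium's rim spans x 225–331 between the pads, predicted centre 280. I'll continue down and grip.

Call:
send_rows([
  [-0.15, 0.2, 0.8, 0, 50],
  [0, 0.1, 0.8, 0, 50],
  [0, 0.1, 0.8, 0, 50],
  [0, 0, 0.6, 0, 50],
  [0, 0, 0.2, 0, 50],
  [0, 0, 0, 0, 120],
  [0, 0, 0, 0, 160],
  [0, 0, 0, 0, 160],
])

```text
time_s: 10.35
eef_pos: [0.6341, 0.0224, 0.0189]
orientation: [[0.24, 0.97, 0.027], [0.97, -0.241, 0.015], [0.021, 0.022, -1.0]]
ft_force: [0.3, -0.1, -1.2]
finger_gap: 0.0475
```

```bash
python3 - <<'E'
from h import *
plan([.6326,.0224,.1],1.34)
rowsplan([.475,.137,.1],.9,n=7)
im=cam('wrist','w11.png')
print(proj(im,[[.6326,.0224,.04]]))
E
```

```text
t 10.35 p [0.6341 0.0224 0.0189] yaw 1.328 gap 0.0475 F [ 0.3 -0.1 -1.2] q6 0.14 tilt [0.0267 0.0145]
tool shift cm [ 0.13  0.03 -8.11] turn -0.012
t 10.35 p [0.6341 0.0224 0.0189] yaw 1.328 gap 0.0475 F [ 0.3 -0.1 -1.2] q6 0.14 tilt [0.0267 0.0145]
tool shift cm [  7.46 -18.02  -8.36] turn 0.428
[ 1.07 -2.57 -1.19] 0.061
[ 0.91 -2.63 -1.19] 0.061
[ 0.74 -2.69 -1.19] 0.061
[ 0.58 -2.73 -1.19] 0.061
[ 0.41 -2.76 -1.19] 0.061
[ 0.24 -2.78 -1.19] 0.061
[ 0.07 -2.79 -1.19] 0.061
[[284.07029589 318.25500518]]
```

View pics/w11.png

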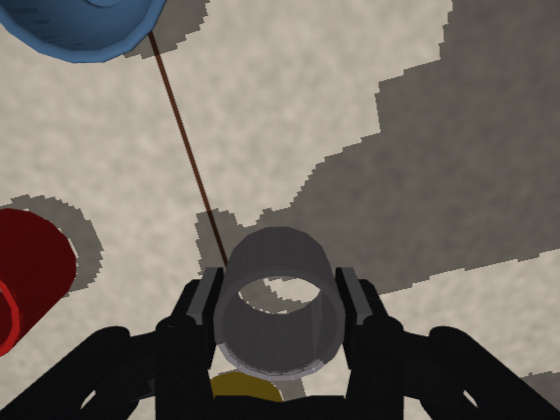

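Call:
send_rows([
  [0, 0, -1.8, 0, 170],
  [0, 0, -2.5, 0, 170],
  [0.5, -0.8, -2.5, 0, 170],
  [1.5, -3.0, -1.0, 0.07, 170],
  [1.4, -4.0, 0, 0.07, 170],
  [1.2, -4.0, 0, 0.07, 170],
  [0.9, -3.5, 0, 0.07, 170],
  [0, 0, 0, 0, 170],
])

```text
time_s: 11.2
eef_pos: [0.5028, 0.1274, 0.0986]
orientation: [[0.512, 0.859, 0.029], [0.859, -0.512, 0.015], [0.028, 0.017, -0.999]]
ft_force: [0.2, -0.2, -0.1]
finger_gap: 0.0476
```

```bash
python3 - <<'E'
from h import *
plan([.4755,.1365,.095],1.05)
E
```

```text
t 11.2 p [0.5028 0.1274 0.0986] yaw 1.034 gap 0.0476 F [ 0.2 -0.2 -0.1] q6 0.62 tilt [0.0294 0.0153]
tool shift cm [-0.63 -2.82  0.29] turn -0.016
```

Call:
send_rows([
  [-0.3, -1.0, 0, 0, 170],
  [-0.3, -1.0, 0, 0, 170],
  [0, -0.6, 0, 0, 170],
  [0, -0.2, 0, 0, 170],
  [0, 0, 0, 0, 170],
  [0, 0, 0, 0, 170],
  [0, 0, 0, 0, 170],
  [0, 0, 0, 0, 170],
])

```text
time_s: 12.0
eef_pos: [0.4757, 0.1361, 0.0983]
orientation: [[0.511, 0.859, 0.032], [0.859, -0.512, 0.015], [0.029, 0.019, -0.999]]
ft_force: [0.8, 0.2, -0.4]
finger_gap: 0.0474
```

```bash
python3 - <<'E'
from h import *
plan([.4755,.1365,.095],1.05)
im=cam('wrist','w12.png')
print(proj(im,[[.475,.137,.008],[.4755,.136,.043]]))
E
```

```text
t 12.0 p [0.4757 0.1361 0.0983] yaw 1.034 gap 0.0474 F [ 0.8  0.2 -0.4] q6 0.64 tilt [0.0316 0.015 ]
tool shift cm [ 0.02 -0.05  0.33] turn -0.016
[[278.31301673 215.07062654]
 [278.90056754 237.55582054]]
```

View pics/w12.png

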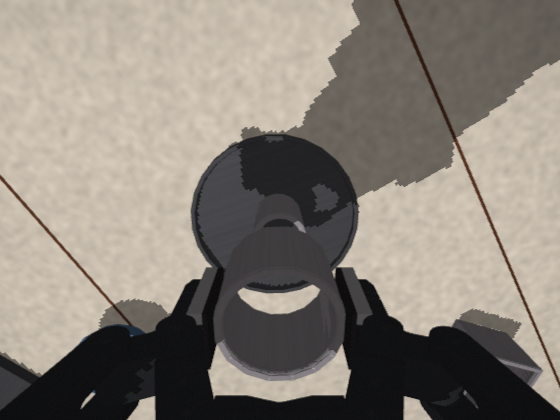

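Held medium (x 215–345, centre 280) is in line with the small one at x≈279. I'll lower it.

```bash
python3 - <<'E'
from h import *
plan([.475,.1365,.06],1.034)
plan([.475,.1365,.022],1.034)
E
```

```text
t 12.05 p [0.4757 0.1361 0.0983] yaw 1.034 gap 0.0472 F [ 0.1 -0.4 -0.2] q6 0.64 tilt [0.0316 0.015 ]
tool shift cm [-0.11 -0.16  3.83] turn -0.0
t 12.05 p [0.4757 0.1361 0.0983] yaw 1.034 gap 0.0472 F [ 0.1 -0.4 -0.2] q6 0.64 tilt [0.0316 0.015 ]
tool shift cm [-0.22 -0.23  7.63] turn -0.0
```

Call:
send_rows([
  [-0.1, -0.1, 0.5, 0, 170],
  [0, -0.05, 0.6, 0, 170],
  [0, -0.05, 0.6, 0, 170],
  [0, 0, 0.6, 0, 170],
  [0, 0, 0.6, 0, 170],
  [0, 0, 0.4, 0, 170],
  [0, 0, 0, 0, 170],
  [0, 0, 0, 0, 170],
])

```text
time_s: 12.85
eef_pos: [0.4741, 0.1366, 0.0613]
orientation: [[0.511, 0.859, 0.03], [0.859, -0.512, 0.015], [0.028, 0.018, -0.999]]
ft_force: [0.5, -0.2, -0.1]
finger_gap: 0.0474
```

```bash
python3 - <<'E'
from h import *
plan([.475,.1365,.022],1.034)
im=cam('wrist','w13.png')
E
```

```text
t 12.85 p [0.4741 0.1366 0.0613] yaw 1.034 gap 0.0474 F [ 0.5 -0.2 -0.1] q6 0.64 tilt [0.0297 0.0148]
tool shift cm [-0.07  0.02  3.93] turn -0.0
```

View pics/w13.png

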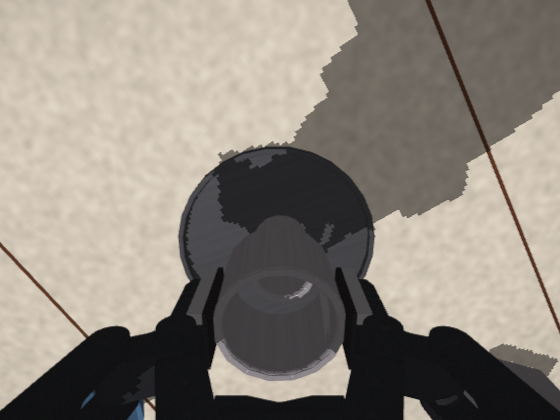

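Medium's bottom is just above the small one, whose rim is visible inside at (280,285). I'll continue.

Call:
send_rows([
  [-0.05, 0, 0.5, 0, 170],
  [0, 0, 0.6, 0, 170],
  [0, 0, 0.7, 0, 170],
  [0, 0, 0.7, 0, 170],
  [0, 0, 0.6, 0, 170],
  [0, 0, 0.5, 0, 170],
  [0, 0, 0.3, 0, 170],
  [0, 0, 0, 0, 170],
])

```text
time_s: 13.7
eef_pos: [0.4759, 0.1368, 0.0211]
orientation: [[0.511, 0.859, 0.033], [0.859, -0.512, 0.015], [0.029, 0.021, -0.999]]
ft_force: [-0.4, -0.1, 0.1]
finger_gap: 0.0473
```

```bash
python3 - <<'E'
from h import *
plan([.475,.1365,.022],1.034)
im=cam('wrist','w14.png')
E
```

```text
t 13.7 p [0.4759 0.1368 0.0211] yaw 1.034 gap 0.0473 F [-0.4 -0.1  0.1] q6 0.64 tilt [0.0329 0.0146]
tool shift cm [-0.07 -0.06 -0.1 ] turn -0.0
```

View pics/w14.png

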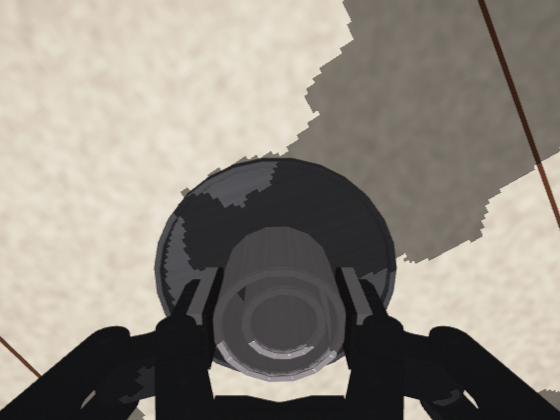

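The medium is down around the small one, with both rims visible near (281,325). I'll release.

Call:
send_rows([
  [0, 0, 0.1, 0, 170],
  [0, 0, 0, 0, 130],
  [0, 0, 0, 0, 90],
  [0, 0, 0, 0, 50],
  [0, 0, -0.8, 0, 40],
  [0, 0, -1.6, 0, 20],
  [0, 0, -2.5, 0, 0],
  [0, 0, -2.5, 0, 0],
])

```text
time_s: 14.55
eef_pos: [0.4716, 0.1356, 0.0947]
orientation: [[0.511, 0.859, 0.027], [0.859, -0.512, 0.014], [0.026, 0.016, -1.0]]
ft_force: [-0.1, 0.6, -0.5]
finger_gap: 0.0854
```

```bash
python3 - <<'E'
from h import *
im=cam('wrist','w15.png')
print(proj(im,[[.475,.137,.043],[.475,.137,.008]]))
rowsplan([0.635,-0.181,0.12],.35,n=13)
E
```

```text
[[285.04028644 244.26550444]
 [282.83101969 222.1574141 ]]
t 14.6 p [0.4732 0.1358 0.0985] yaw 1.034 gap 0.0858 F [1.4 0.4 3.6] q6 0.64 tilt [0.032  0.0146]
tool shift cm [-18.88  30.15  -2.09] turn 0.684
[-1.45  2.32 -0.16] 0.053
[-1.33  2.39 -0.16] 0.053
[-1.2   2.46 -0.16] 0.053
[-1.07  2.52 -0.16] 0.053
[-0.94  2.57 -0.16] 0.053
[-0.8   2.62 -0.16] 0.053
[-0.66  2.66 -0.16] 0.053
[-0.52  2.69 -0.16] 0.053
[-0.38  2.71 -0.16] 0.053
[-0.23  2.73 -0.16] 0.053
[-0.09  2.73 -0.16] 0.053
[ 0.05  2.74 -0.16] 0.053
[ 0.2   2.73 -0.16] 0.053
```

View pics/w15.png

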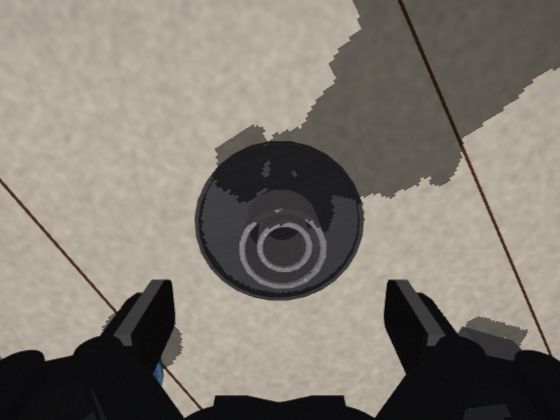

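Both rims are concentric at about (284,246). Next, the large round.

Call:
send_rows([
  [-2.2, 3.4, -0.4, 0.08, 0],
  [-2.1, 3.9, -0.3, 0.08, 0],
  [-1.8, 4.1, -0.3, 0.08, 0],
  [-1.5, 4.2, -0.2, 0.08, 0],
  [-1.1, 4.3, -0.2, 0.08, 0],
  [-0.8, 4.3, -0.2, 0.08, 0],
  [-0.4, 3.5, -0.2, 0.08, 0],
  [0, 0, 0, 0.08, 0],
])

```text
time_s: 15.4
eef_pos: [0.6081, -0.1423, 0.1228]
orientation: [[0.93, 0.366, 0.04], [0.366, -0.931, 0.014], [0.042, 0.001, -0.999]]
ft_force: [0.6, 0.3, 0.2]
finger_gap: 0.0855
```

```bash
python3 - <<'E'
from h import *
plan([0.635,-0.181,0.12],.35)
im=cam('wrist','w16.png')
print(proj(im,[[.635,-.181,.04]]))
E
```

```text
t 15.4 p [ 0.6081 -0.1423  0.1228] yaw 0.375 gap 0.0855 F [0.6 0.3 0.2] q6 0.82 tilt [0.04   0.0142]
tool shift cm [1.08 4.59 0.33] turn 0.025
[[291.5030271 285.3148383]]
```

View pics/w16.png

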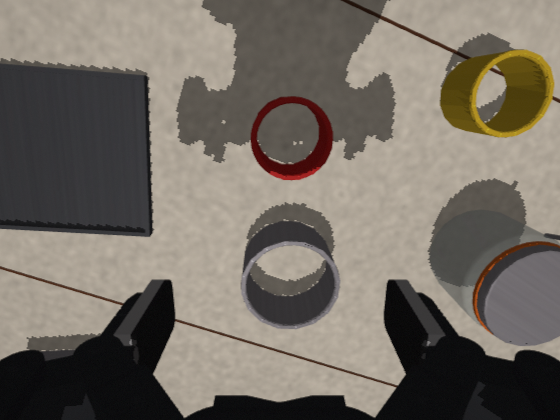

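The large round's rim is at about (291,285), matching the prediction, with red at (291,138) behind it. The tool tilt is creeping up to 0.04 rad, so I'll test whether an abrupt up-stop reduces it while I approach.

Call:
send_rows([
  [0.2, 1.0, -2.5, 0, 0],
  [0, 1.0, -4.0, 0, 0],
  [0, 0, 0, 0, 0],
  [0.2, 1.0, 0.8, 0, 0],
  [0.2, 1.0, 0.8, 0, 0],
  [0.2, 0.4, 0.8, 0, 0],
  [0, 0, 0.8, 0, 0],
  [0, 0, 0.5, 0, 0],
])

```text
time_s: 16.25
eef_pos: [0.6287, -0.1788, 0.1464]
orientation: [[0.928, 0.37, 0.032], [0.37, -0.929, 0.019], [0.037, -0.005, -0.999]]
ft_force: [0.4, 0.5, -0.8]
finger_gap: 0.0853
```

```bash
python3 - <<'E'
from h import *
plan([0.635,-0.181,0.12],.35)
E
```

```text
t 16.25 p [ 0.6287 -0.1788  0.1464] yaw 0.379 gap 0.0853 F [ 0.4  0.5 -0.8] q6 0.77 tilt [0.0322 0.0186]
tool shift cm [0.41 0.45 2.65] turn 0.029
```

```bash
python3 - <<'E'
from h import *
im=cam('wrist','w17.png')
print(proj(im,[[.635,-.181,.04]]))
E
```

```text
[[282.11911565 217.07760031]]
```

View pics/w17.png

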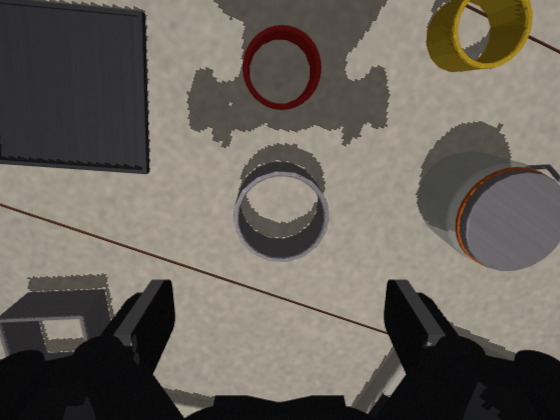

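Rim centre measures (281.5,216.5), against the predicted (282,217). I'll descend.

```bash
python3 - <<'E'
from h import *
plan([0.635,-0.181,0.055],.38)
plan([0.635,-0.181,0.02],.38)
E
```

```text
t 16.3 p [ 0.6283 -0.1786  0.1456] yaw 0.379 gap 0.0853 F [-0.3 -0.3 -0.8] q6 0.77 tilt [0.031  0.0192]
tool shift cm [0.21 0.53 9.07] turn -0.001
t 16.3 p [ 0.6283 -0.1786  0.1456] yaw 0.379 gap 0.0853 F [-0.3 -0.3 -0.8] q6 0.77 tilt [0.031  0.0192]
tool shift cm [ 0.08  0.55 12.56] turn -0.001
```

Call:
send_rows([
  [0.2, 0.2, 1.0, 0, 0],
  [0.1, 0.2, 1.3, 0, 0],
  [0, 0, 1.4, 0, 0],
  [0, 0, 1.4, 0, 0],
  [0, 0, 1.4, 0, 0],
  [0, 0, 1.3, 0, 0],
  [0, 0, 0.8, 0, 0],
  [0, 0, 0.3, 0, 0],
])

```text
time_s: 17.1
eef_pos: [0.6353, -0.1784, 0.0478]
orientation: [[0.928, 0.372, 0.029], [0.371, -0.928, 0.02], [0.035, -0.008, -0.999]]
ft_force: [-0.5, 0.0, -0.1]
finger_gap: 0.085
```

```bash
python3 - <<'E'
from h import *
plan([0.635,-0.181,0.02],.38)
im=cam('wrist','w18.png')
print(proj(im,[[.635,-.181,.04]]))
E
```

```text
t 17.1 p [ 0.6353 -0.1784  0.0478] yaw 0.38 gap 0.085 F [-0.5  0.  -0.1] q6 0.78 tilt [0.0292 0.0201]
tool shift cm [-0.22  0.25  2.77] turn 0.0
[[277.84296953 283.86675165]]
```

View pics/w18.png

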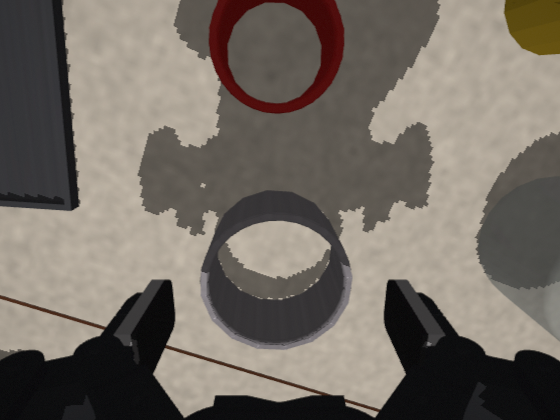

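Call:
send_rows([
  [-0.1, 0.1, 0.7, 0, 0],
  [-0.1, 0.1, 0.8, 0, 0],
  [0, 0.05, 0.8, 0, 0],
  [0, 0, 0.7, 0, 0],
  [0, 0, 0.4, 0, 0],
  [0, 0, 0, 0, 50],
  [0, 0, 0, 0, 100],
  [0, 0, 0, 0, 100],
])

```text
time_s: 17.95
eef_pos: [0.6361, -0.1814, 0.0126]
orientation: [[0.928, 0.371, 0.031], [0.371, -0.928, 0.019], [0.036, -0.006, -0.999]]
ft_force: [0.3, 0.3, -0.3]
finger_gap: 0.0657
```

```bash
python3 - <<'E'
from h import *
plan([0.635,-0.181,0.1],.38)
im=cam('wrist','w19.png')
rowsplan([.475,.137,.11],.9,n=9)
E
```

```text
t 17.95 p [ 0.6361 -0.1814  0.0126] yaw 0.38 gap 0.0657 F [ 0.3  0.3 -0.3] q6 0.77 tilt [0.0314 0.0189]
tool shift cm [ 0.23 -0.14 -8.74] turn 0.0
t 18.0 p [ 0.6362 -0.1814  0.0126] yaw 0.38 gap 0.0658 F [ 0.2 -0.4 -1.6] q6 0.77 tilt [0.0316 0.0189]
tool shift cm [ -2.79 -35.61  -9.64] turn -0.52
[-0.31 -3.96 -1.07] -0.058
[-0.08 -3.97 -1.07] -0.058
[ 0.15 -3.97 -1.07] -0.058
[ 0.38 -3.95 -1.07] -0.058
[ 0.6  -3.92 -1.07] -0.058
[ 0.83 -3.88 -1.07] -0.058
[ 1.05 -3.83 -1.07] -0.058
[ 1.27 -3.76 -1.07] -0.058
[ 1.49 -3.68 -1.07] -0.058
```

View pics/w19.png

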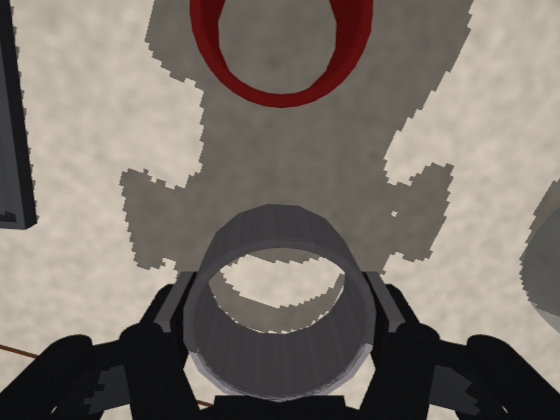

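Call:
send_rows([
  [0, 0, -2.0, 0, 110],
  [0, 0, -4.0, 0, 110],
  [0, 0, -4.0, 0, 110],
  [0, 0, 0, 0, 110],
  [-0.3, -3.0, 0, -0.058, 110],
  [-0.1, -4.3, 0, -0.058, 110],
  [0.1, -4.4, 0, -0.058, 110],
  [0.4, -4.4, 0, -0.058, 110],
])

```text
time_s: 18.8
eef_pos: [0.56, -0.0406, 0.1151]
orientation: [[0.817, 0.576, 0.034], [0.575, -0.818, 0.017], [0.038, 0.005, -0.999]]
ft_force: [0.6, 0.9, -0.8]
finger_gap: 0.0658
```

```bash
python3 - <<'E'
from h import *
rowsplan([.475,.137,.1],.9,n=6)
E
```

```text
t 18.8 p [ 0.56   -0.0406  0.1151] yaw 0.614 gap 0.0658 F [ 0.6  0.9 -0.8] q6 0.72 tilt [0.0341 0.0175]
tool shift cm [  3.21 -19.42   1.52] turn -0.286
[ 0.54 -3.24  0.25] -0.048
[ 0.69 -3.21  0.25] -0.048
[ 0.84 -3.17  0.25] -0.048
[ 0.99 -3.13  0.25] -0.048
[ 1.14 -3.08  0.25] -0.048
[ 1.29 -3.02  0.25] -0.048
```

Call:
send_rows([
  [0.5, -3.4, 0.2, 0, 110],
  [0.5, -3.5, 0.2, 0, 110],
  [0.5, -3.5, 0.2, 0, 110],
  [0.5, -3.5, 0.2, 0, 110],
  [0.5, -3.0, 0.2, 0, 110],
  [0.3, -1.0, 0.2, 0, 110],
  [0, 0, 0, 0, 110],
  [0, 0, 0, 0, 110],
])

```text
time_s: 19.6
eef_pos: [0.4727, 0.1316, 0.1019]
orientation: [[0.812, 0.582, 0.035], [0.582, -0.813, 0.018], [0.039, 0.005, -0.999]]
ft_force: [0.4, 0.3, -1.5]
finger_gap: 0.0662
```

```bash
python3 - <<'E'
from h import *
plan([.4755,.1365,.07],.614)
im=cam('wrist','w20.png')
print(proj(im,[[.475,.137,.008],[.4755,.136,.043]]))
E
```

```text
t 19.6 p [0.4727 0.1316 0.1019] yaw 0.621 gap 0.0662 F [ 0.4  0.3 -1.5] q6 1.04 tilt [0.0351 0.0183]
tool shift cm [ 0.38 -0.25  3.21] turn 0.007
[[282.97778909 211.36140471]
 [285.67808299 232.39539613]]
```

View pics/w20.png

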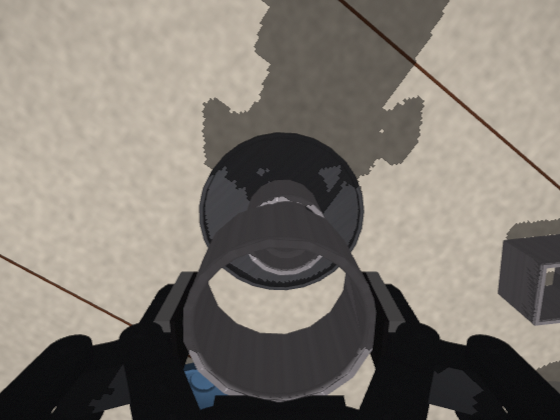

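The large cutter is held above the nest, tin centre at (282,211). I'll lower to just above the rims and realign.

Call:
send_rows([
  [0.2, -0.15, 0.6, 0, 110],
  [0.15, -0.1, 0.8, 0, 110],
  [0, 0, 0.8, 0, 110],
  [0, 0, 0.8, 0, 110],
  [0, 0, 0.5, 0, 110],
  [0, 0, 0.2, 0, 110],
  [0, 0, 0, 0, 110],
  [0, 0, 0, 0, 110],
])

```text
time_s: 20.45
eef_pos: [0.4774, 0.1332, 0.0605]
orientation: [[0.816, 0.577, 0.034], [0.577, -0.816, 0.018], [0.037, 0.005, -0.999]]
ft_force: [-0.1, 0.1, -0.9]
finger_gap: 0.0658
```

```bash
python3 - <<'E'
from h import *
plan([.4755,.1365,.0156],.614)
im=cam('wrist','w21.png')
print(proj(im,[[.475,.137,.008],[.4755,.136,.043]]))
E
```

```text
t 20.45 p [0.4774 0.1332 0.0605] yaw 0.616 gap 0.0658 F [-0.1  0.1 -0.9] q6 1.05 tilt [0.0335 0.0175]
tool shift cm [-0.13 -0.4   4.49] turn 0.002
[[278.23691008 232.64156661]
 [280.53908343 262.767648  ]]
```

View pics/w21.png

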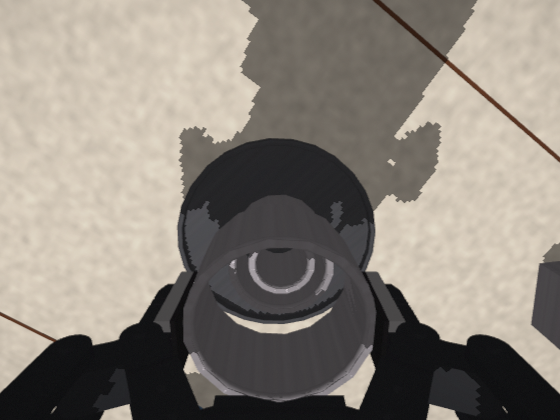

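Call:
send_rows([
  [-0.05, -0.2, 0, 0, 110],
  [-0.05, -0.2, 0.3, 0, 110],
  [0, 0, 0.6, 0, 110],
  [0, 0, 0.7, 0, 110],
  [0, 0, 0.7, 0, 110],
  [0, 0, 0.7, 0, 110],
  [0, 0, 0.5, 0, 110],
  [0, 0, 0.2, 0, 110],
])

```text
time_s: 21.3
eef_pos: [0.4755, 0.1371, 0.0208]
orientation: [[0.815, 0.578, 0.035], [0.577, -0.816, 0.018], [0.039, 0.006, -0.999]]
ft_force: [-0.0, 0.5, -1.1]
finger_gap: 0.066
```

```bash
python3 - <<'E'
from h import *
plan([.4755,.1365,.0156],.614)
im=cam('wrist','w22.png')
E
```

```text
t 21.3 p [0.4755 0.1371 0.0208] yaw 0.616 gap 0.066 F [-0.   0.5 -1.1] q6 1.06 tilt [0.0349 0.0176]
tool shift cm [-0.06  0.05  0.52] turn 0.002
```

View pics/w22.png

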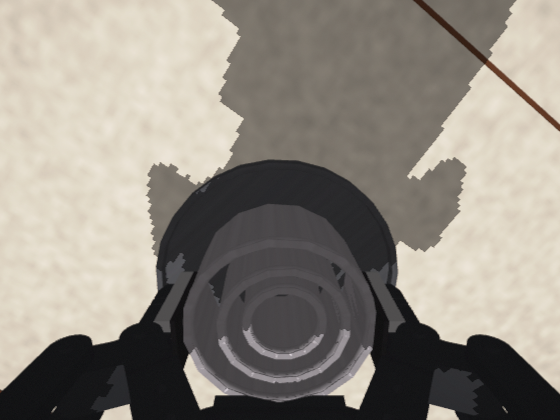

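All three rims are concentric, with 5 mm left to go. I'll lower, release and lift.

Call:
send_rows([
  [0, 0, 0.3, 0, 110],
  [0, 0, 0.2, 0, 110],
  [0, 0, 0.1, 0, 110],
  [0, 0, 0, 0, 50],
  [0, 0, 0, 0, 0],
  [0, 0, 0, 0, 0],
  [0, 0, -0.8, 0, 0],
  [0, 0, -1.5, 0, 0],
])

```text
time_s: 22.15
eef_pos: [0.4747, 0.1366, 0.0381]
orientation: [[0.816, 0.578, 0.034], [0.577, -0.816, 0.017], [0.038, 0.005, -0.999]]
ft_force: [0.4, 0.2, 0.4]
finger_gap: 0.0854
```

Call:
send_rows([
  [0, 0, -2.5, 0, 0],
  [0, 0, -4.0, 0, 0],
  [0, 0, -4.0, 0, 0],
  [0, 0, 0, 0, 0],
  [0, 0, 0, 0, 0],
  [0, 0, 0, 0, 0],
  [0, 0, 0, 0, 0],
  [0, 0, 0, 0, 0],
])

```text
time_s: 22.95
eef_pos: [0.4701, 0.1347, 0.1495]
orientation: [[0.816, 0.578, 0.034], [0.577, -0.816, 0.017], [0.038, 0.006, -0.999]]
ft_force: [0.5, 1.0, 0.0]
finger_gap: 0.0855
```

```bash
python3 - <<'E'
from h import *
im=cam('wrist','w23.png')
print(proj(im,[[.475,.137,.043],[.475,.137,.008],[.649,.21,.04]]))
plan([.649,.21,.14],.614)
E
```

```text
[[282.78328683 211.13582811]
 [280.6670352  197.24359695]
 [524.89779426 257.91917439]]
t 23.0 p [0.47   0.1347 0.1494] yaw 0.616 gap 0.0857 F [-0.1  0.1 -0.1] q6 1.05 tilt [0.0342 0.0174]
tool shift cm [18.91  4.19  1.68] turn 0.002
```

View pics/w23.png

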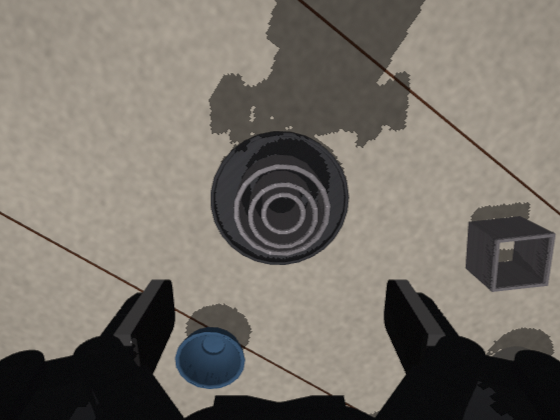

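The round set is nested at (282,211) inside the tin at (280,198). The small square's rim corners are at (494,241), (552,233), (554,286) and (500,291).

```bash
python3 - <<'E'
from h import *
im=cam('wrist')
P=back(im,[(494,241),(552,233),(554,286),(500,291)],.04);print(P.round(4).tolist(),P.mean(0))
for i in range(4):
    e=P[(i+1)%4]-P[i];print(np.linalg.norm(e).round(4),np.arctan2(e[1],e[0]).round(3))
rowsplan([.648,.208,.13],.7,n=6)
E
```

```text
[[0.6187, 0.2063, 0.04], [0.6505, 0.2358, 0.04], [0.6864, 0.2064, 0.04], [0.6537, 0.179, 0.04]] [0.65232819 0.20684986 0.04      ]
0.0433 0.748
0.0464 -0.685
0.0427 -2.445
0.0444 2.479
t 23.05 p [0.4701 0.1347 0.1495] yaw 0.616 gap 0.0855 F [-0.3  0.6 -0.2] q6 1.05 tilt [0.0343 0.0175]
tool shift cm [18.67  4.28  2.69] turn -0.084
[3.11 0.71 0.45] -0.014
[3.1  0.76 0.45] -0.014
[3.09 0.8  0.45] -0.014
[3.08 0.84 0.45] -0.014
[3.07 0.89 0.45] -0.014
[3.05 0.93 0.45] -0.014
```

Call:
send_rows([
  [2.8, 0.7, 0.4, -0.021, 0],
  [3.0, 0.7, 0.4, -0.021, 0],
  [3.0, 0.8, 0.4, -0.021, 0],
  [3.0, 0.9, 0.4, -0.021, 0],
  [3.0, 0.9, 0.4, -0.021, 0],
  [2.6, 0.9, 0.4, -0.021, 0],
  [0.8, 0.3, 0, -0.021, 0],
  [0, 0, 0, -0.021, 0],
])

```text
time_s: 23.85
eef_pos: [0.6499, 0.2102, 0.1261]
orientation: [[0.703, 0.71, 0.026], [0.71, -0.704, 0.016], [0.03, 0.007, -1.0]]
ft_force: [-0.1, -0.5, -0.0]
finger_gap: 0.0855
```

```bash
python3 - <<'E'
from h import *
plan([.65,.208,.13],.79)
im=cam('wrist','w24.png')
print(proj(im,[[.65,.208,.04]]))
E
```

```text
t 23.85 p [0.6499 0.2102 0.1261] yaw 0.79 gap 0.0855 F [-0.1 -0.5 -0. ] q6 0.97 tilt [0.0262 0.0158]
tool shift cm [-0.14  0.17 -0.4 ] turn 0.0
[[275.09838991 222.28191821]]
```

View pics/w24.png

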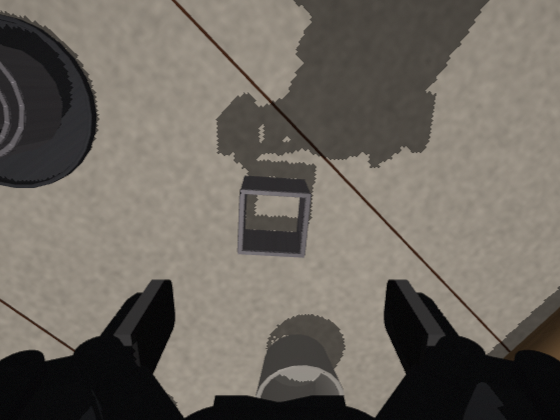

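The small square's rim corners are (241,192), (311,193), (306,257) and (237,253). The ramekin at (300,390) is clear.

```bash
python3 - <<'E'
from h import *
im=cam('wrist')
P=back(im,[(241,192),(311,193),(306,257),(237,253)],.04);print(P.mean(0))
for i in range(4):
    e=P[(i+1)%4]-P[i];print(np.linalg.norm(e).round(4),((np.arctan2(e[1],e[0])+.1)%(np.pi/2)-.1).round(3))
c=P.mean(0);
c[2]=.05;plan(c,.74)
c[2]=.018;plan(c,.74)
E
```

```text
[0.64982347 0.20602318 0.04      ]
0.044 0.767
0.0443 0.742
0.046 0.713
0.0419 0.694
t 23.95 p [0.6487 0.2098 0.1266] yaw 0.789 gap 0.0856 F [-0.  -0.   0.5] q6 0.97 tilt [0.026  0.0157]
tool shift cm [-0.41  0.29  7.65] turn 0.049
t 23.95 p [0.6487 0.2098 0.1266] yaw 0.789 gap 0.0856 F [-0.  -0.   0.5] q6 0.97 tilt [0.026  0.0157]
tool shift cm [-0.51  0.27 10.85] turn 0.049
```

Call:
send_rows([
  [-0.2, 0.1, 1.0, 0.03, 50],
  [-0.2, 0.1, 1.3, 0.03, 50],
  [-0.1, 0.1, 1.3, 0, 50],
  [0, 0, 1.3, 0, 50],
  [0, 0, 1.3, 0, 50],
  [0, 0, 1.0, 0, 50],
  [0, 0, 0.6, 0, 50],
  [0, 0, 0, 0, 50],
])

```text
time_s: 24.75
eef_pos: [0.6425, 0.2016, 0.0465]
orientation: [[0.756, 0.654, 0.027], [0.654, -0.756, 0.015], [0.03, 0.006, -1.0]]
ft_force: [-0.2, -0.5, -0.0]
finger_gap: 0.0688
```

```bash
python3 - <<'E'
from h import *
plan([.6498,.206,.018],.73)
im=cam('wrist','w25.png')
E
```

```text
t 24.75 p [0.6425 0.2016 0.0465] yaw 0.713 gap 0.0688 F [-0.2 -0.5 -0. ] q6 1.03 tilt [0.0266 0.0154]
tool shift cm [0.75 0.13 2.87] turn -0.017
```

View pics/w25.png

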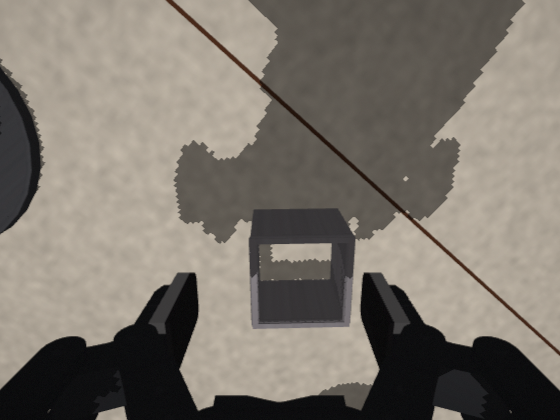

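The small square sits square to the jaws with its rim at x 251–352, so I need about 0.8 cm more to the right before gripping.

Call:
send_rows([
  [0.4, 0.1, 0.3, 0, 50],
  [0.3, 0.05, 0.7, 0, 50],
  [0.1, 0, 0.8, 0, 50],
  [0, 0, 0.7, 0, 50],
  [0, 0, 0.4, 0, 50],
  [0, 0, 0, 0, 120],
  [0, 0, 0, 0, 160],
  [0, 0, 0, 0, 160],
])

```text
time_s: 25.6
eef_pos: [0.6522, 0.207, 0.0174]
orientation: [[0.756, 0.654, 0.03], [0.654, -0.756, 0.016], [0.033, 0.007, -0.999]]
ft_force: [0.3, -0.4, 0.3]
finger_gap: 0.0439
```

```bash
python3 - <<'E'
from h import *
plan([.6498,.206,.1],.73)
im=cam('wrist','w26.png')
rowsplan([.463,-.154,.11],.3,n=10)
E
```

```text
t 25.6 p [0.6522 0.207  0.0174] yaw 0.713 gap 0.0439 F [ 0.3 -0.4  0.3] q6 1.04 tilt [0.0297 0.0158]
tool shift cm [ 0.03 -0.02 -8.27] turn -0.017
t 25.65 p [0.6523 0.2069 0.0174] yaw 0.713 gap 0.0436 F [-0.2 -0.1 -0.8] q6 1.04 tilt [0.0298 0.0159]
tool shift cm [-37.6   14.99 -10.4 ] turn 0.413
[-3.76  1.5  -1.04] 0.041
[-3.7   1.65 -1.04] 0.041
[-3.62  1.8  -1.04] 0.041
[-3.55  1.95 -1.04] 0.041
[-3.46  2.1  -1.04] 0.041
[-3.37  2.24 -1.04] 0.041
[-3.28  2.38 -1.04] 0.041
[-3.18  2.51 -1.04] 0.041
[-3.07  2.64 -1.04] 0.041
[-2.96  2.76 -1.04] 0.041
```

View pics/w26.png

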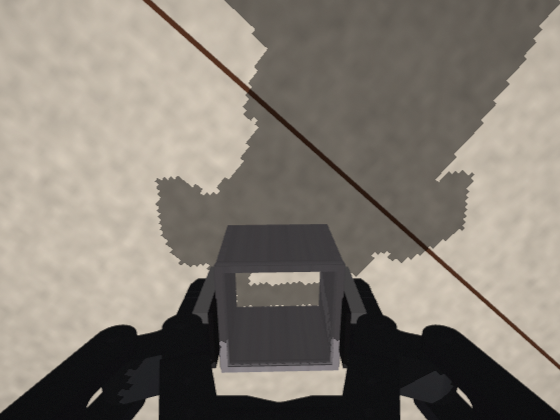

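Call:
send_rows([
  [0, 0, -2.0, 0, 170],
  [0, 0, -4.0, 0, 170],
  [0, 0, -4.0, 0, 170],
  [0, 0, 0, 0, 170],
  [-3.0, 1.2, 0, 0.041, 170],
  [-4.0, 1.7, 0, 0.041, 170],
  [-4.3, 1.9, 0, 0.041, 170],
  [-4.2, 2.1, 0, 0.041, 170],
])

```text
time_s: 26.45
eef_pos: [0.5665, 0.0573, 0.1147]
orientation: [[0.852, 0.523, 0.033], [0.523, -0.852, 0.017], [0.037, 0.003, -0.999]]
ft_force: [0.8, -1.2, -0.1]
finger_gap: 0.0436
```

```bash
python3 - <<'E'
from h import *
rowsplan([.463,-.154,.10],.3,n=6)
E
```

```text
t 26.45 p [0.5665 0.0573 0.1147] yaw 0.551 gap 0.0436 F [ 0.8 -1.2 -0.1] q6 0.96 tilt [0.0325 0.0168]
tool shift cm [-19.92  12.59   0.78] turn 0.251
[-3.32  2.1   0.13] 0.042
[-3.23  2.23  0.13] 0.042
[-3.13  2.37  0.13] 0.042
[-3.03  2.5   0.13] 0.042
[-2.92  2.62  0.13] 0.042
[-2.81  2.74  0.13] 0.042
```

Call:
send_rows([
  [-3.4, 2.1, 0.1, 0.042, 170],
  [-3.4, 2.3, 0.1, 0.042, 170],
  [-3.3, 2.5, 0.1, 0.042, 170],
  [-3.2, 2.6, 0.1, 0.042, 170],
  [-3.0, 2.6, 0.1, 0.042, 170],
  [-1.6, 1.6, 0.1, 0.042, 170],
  [-0.3, 0.3, 0, 0, 170],
  [0, 0, 0, 0, 170],
])

```text
time_s: 27.25
eef_pos: [0.4542, -0.1588, 0.1005]
orientation: [[0.96, 0.279, 0.034], [0.278, -0.96, 0.015], [0.037, -0.005, -0.999]]
ft_force: [0.7, 1.0, 0.0]
finger_gap: 0.0438
```

```bash
python3 - <<'E'
from h import *
plan([.463,-.154,.06],.3)
im=cam('wrist','w27.png')
print(proj(im,[.463,-.154,.008]))
E
```

```text
t 27.25 p [ 0.4542 -0.1588  0.1005] yaw 0.282 gap 0.0438 F [0.7 1.  0. ] q6 0.76 tilt [0.034  0.0152]
tool shift cm [ 0.83 -0.19  4.08] turn -0.018
[[289.94339849 214.17825685]]
```

View pics/w27.png

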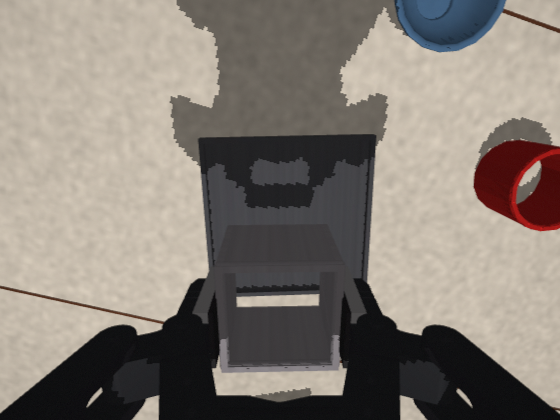

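The tin spans (199,139)–(376,135) at its top edge, centred near (289,213), as predicted. I'll shift and lower.

Call:
send_rows([
  [0.4, -0.1, 0.4, -0.01, 170],
  [0.3, -0.1, 0.8, -0.01, 170],
  [0.1, 0, 1.1, 0, 170],
  [0, 0, 1.1, 0, 170],
  [0, 0, 1.1, 0, 170],
  [0, 0, 0.8, 0, 170],
  [0, 0, 0.4, 0, 170],
  [0, 0, 0, 0, 170],
])

```text
time_s: 28.1
eef_pos: [0.4663, -0.1467, 0.0372]
orientation: [[0.95, 0.311, 0.032], [0.311, -0.95, 0.017], [0.036, -0.007, -0.999]]
ft_force: [-1.1, 0.4, -0.4]
finger_gap: 0.0437
```

```bash
python3 - <<'E'
from h import *
plan([.463,-.154,.0204],.3)
im=cam('wrist','w28.png')
print(proj(im,[.463,-.154,.008]))
E
```

```text
t 28.1 p [ 0.4663 -0.1467  0.0372] yaw 0.316 gap 0.0437 F [-1.1  0.4 -0.4] q6 0.76 tilt [0.0322 0.0175]
tool shift cm [-0.6   0.6   1.66] turn 0.016
[[267.88873795 269.27689329]]
```

View pics/w28.png

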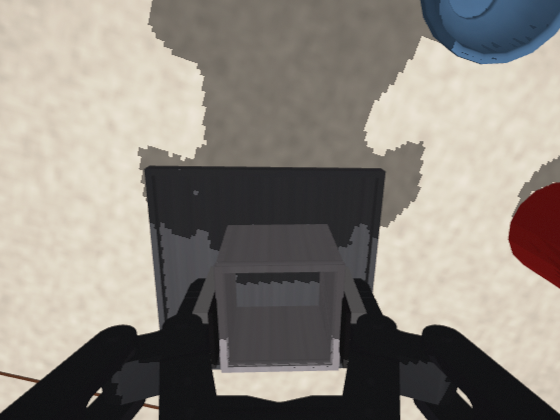

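Tin top edge runs (146,168)–(384,171), centre x≈265, and the cutter is at 279, so the tool needs to go −0.6, +0.6 cm. I'll correct that and lower.

Call:
send_rows([
  [-0.3, 0.3, 0.2, 0.013, 170],
  [-0.2, 0.2, 0.3, 0, 170],
  [-0.1, 0.1, 0.3, 0, 170],
  [0, 0, 0.4, 0, 170],
  [0, 0, 0.2, 0, 170],
  [0, 0, 0, 0, 170],
  [0, 0, 0, 0, 170],
  [0, 0, 0, 0, 170],
])

```text
time_s: 28.95
eef_pos: [0.4634, -0.1556, 0.0233]
orientation: [[0.954, 0.297, 0.035], [0.297, -0.955, 0.016], [0.038, -0.005, -0.999]]
ft_force: [-0.1, -0.6, -1.3]
finger_gap: 0.0436
```

```bash
python3 - <<'E'
from h import *
plan([.463,-.154,.0204],.3)
im=cam('wrist','w29.png')
print(proj(im,[.463,-.154,.008]))
E
```

```text
t 28.95 p [ 0.4634 -0.1556  0.0233] yaw 0.301 gap 0.0436 F [-0.1 -0.6 -1.3] q6 0.76 tilt [0.0348 0.016 ]
tool shift cm [-0.   -0.16  0.29] turn 0.001
[[279.91280555 267.97236607]]
```

View pics/w29.png

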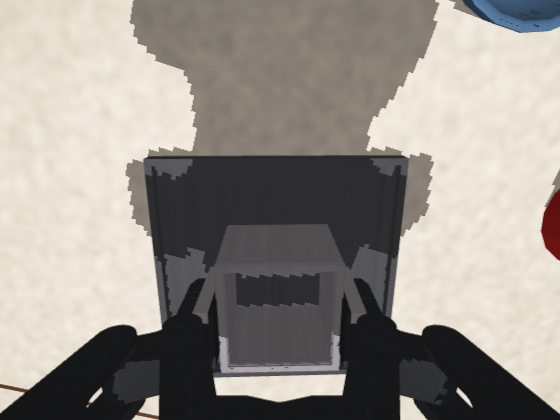

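Aligned: tin edge x 145–407 (centre 276) and cutter at 279. I'll set it down, release and lift.

Call:
send_rows([
  [-0.05, -0.15, 0.2, 0, 170],
  [0, 0, 0.15, 0, 170],
  [0, 0, 0, 0, 170],
  [0, 0, 0, 0, 130],
  [0, 0, 0, 0, 80],
  [0, 0, 0, 0, 50],
  [0, 0, -0.8, 0, 40],
  [0, 0, -2.0, 0, 20],
])

```text
time_s: 29.8
eef_pos: [0.4604, -0.1536, 0.0473]
orientation: [[0.954, 0.298, 0.032], [0.297, -0.955, 0.018], [0.036, -0.007, -0.999]]
ft_force: [0.3, 0.4, 0.3]
finger_gap: 0.0787
```

Call:
send_rows([
  [0, 0, -3.5, 0, 0],
  [0, 0, -4.0, 0, 0],
  [0, 0, -3.0, 0, 0],
  [0, 0, 0, 0, 0],
  [0, 0, 0, 0, 0],
  [0, 0, 0, 0, 0],
  [0, 0, 0, 0, 0],
  [0, 0, 0, 0, 0],
])

```text
time_s: 30.6
eef_pos: [0.4561, -0.155, 0.1584]
orientation: [[0.954, 0.298, 0.032], [0.297, -0.955, 0.018], [0.036, -0.008, -0.999]]
ft_force: [0.0, 0.6, -0.3]
finger_gap: 0.0854
```

```bash
python3 - <<'E'
from h import *
im=cam('wrist','w30.png')
print(proj(im,[[.463,-.154,.043],[.463,-.154,.008],[.505,-.348,.04]]))
rowsplan([.505,-.348,.14],.3,n=7)
E
```

```text
[[284.07555298 209.04682493]
 [281.96354637 196.34952204]
 [263.62336527 419.96716776]]
t 30.65 p [ 0.456  -0.155   0.1583] yaw 0.302 gap 0.0851 F [ 0.3 -0.5 -0.1] q6 0.75 tilt [0.0318 0.018 ]
tool shift cm [-1.13 19.9   1.63] turn 0.002
[-0.16  2.84  0.23] 0.0
[-0.16  2.84  0.23] 0.0
[-0.16  2.84  0.23] 0.0
[-0.16  2.84  0.23] 0.0
[-0.16  2.84  0.23] 0.0
[-0.16  2.84  0.23] 0.0
[-0.16  2.84  0.23] 0.0
```

View pics/w30.png

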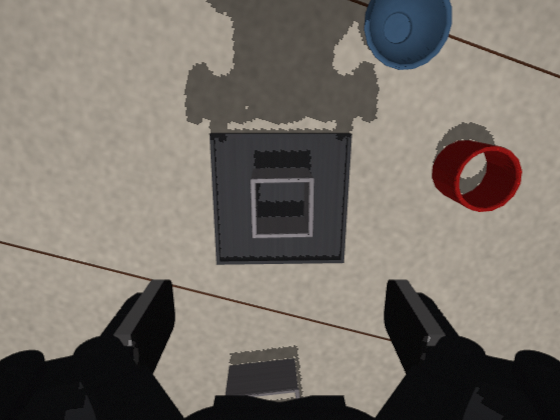

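The small square stands square and centred in the tin, rim centre (282,208.5). Next, the large square.

Call:
send_rows([
  [-0.1, 2.4, 0.2, 0, 0],
  [-0.1, 3.2, 0.2, 0, 0],
  [-0.2, 3.3, 0.2, 0, 0],
  [-0.2, 3.3, 0.2, 0, 0],
  [-0.2, 3.3, 0.2, 0, 0],
  [-0.2, 3.0, 0.2, 0, 0],
  [-0.1, 1.0, 0.2, 0, 0],
  [0, 0, 0, 0, 0],
])

```text
time_s: 31.45
eef_pos: [0.5042, -0.3491, 0.1354]
orientation: [[0.954, 0.3, 0.025], [0.299, -0.954, 0.025], [0.031, -0.016, -0.999]]
ft_force: [0.0, -0.3, -0.3]
finger_gap: 0.0857
```

```bash
python3 - <<'E'
from h import *
plan([.505,-.348,.14],.3)
im=cam('wrist','w31.png')
print(proj(im,[[.505,-.348,.04]]))
E
```

```text
t 31.45 p [ 0.5042 -0.3491  0.1354] yaw 0.304 gap 0.0857 F [ 0.  -0.3 -0.3] q6 0.51 tilt [0.0248 0.0246]
tool shift cm [ 0.13 -0.09 -0.46] turn 0.004
[[277.64967687 216.31821622]]
```

View pics/w31.png

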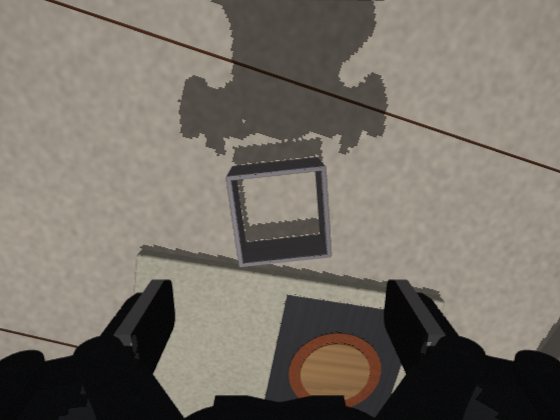

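The large square's rim corners are (227,178), (326,166), (331,257) and (238,267). The book edge below it is outside the pads' footprint.

```bash
python3 - <<'E'
from h import *
im=cam('wrist')
P=back(im,[(227,178),(326,166),(331,257),(238,267)],.04);print(P.mean(0),P.round(3).tolist())
for i in range(4):
    e=P[(i+1)%4]-P[i];print(np.linalg.norm(e).round(4),((np.arctan2(e[1],e[0])+.1)%(np.pi/2)-.1).round(3))
c=P.mean(0);
c[2]=.05;plan(c,.4)
c[2]=.014;plan(c,.4)
E
```

```text
[ 0.50728172 -0.34834238  0.04      ] [[0.466, -0.332, 0.04], [0.525, -0.306, 0.04], [0.549, -0.365, 0.04], [0.489, -0.391, 0.04]]
0.0643 0.419
0.0642 0.395
0.0651 0.406
0.0633 0.382
t 31.55 p [ 0.504  -0.3476  0.1361] yaw 0.305 gap 0.0849 F [0.5 1.1 1.4] q6 0.51 tilt [0.025  0.0247]
tool shift cm [0.02 0.3  8.61] turn -0.095
t 31.55 p [ 0.504  -0.3476  0.1361] yaw 0.305 gap 0.0849 F [0.5 1.1 1.4] q6 0.51 tilt [0.025  0.0247]
tool shift cm [-0.09  0.36 12.2 ] turn -0.095
```

Call:
send_rows([
  [0, 0.1, 1.0, -0.05, 0],
  [0, 0.1, 1.3, -0.045, 0],
  [0, 0.1, 1.3, 0, 0],
  [0, 0, 1.3, 0, 0],
  [0, 0, 1.3, 0, 0],
  [0, 0, 1.2, 0, 0],
  [0, 0, 0.8, 0, 0],
  [0, 0, 0, 0, 0],
])

```text
time_s: 32.35
eef_pos: [0.507, -0.3399, 0.0528]
orientation: [[0.919, 0.394, 0.026], [0.394, -0.919, 0.025], [0.034, -0.013, -0.999]]
ft_force: [-0.4, 0.5, 0.1]
finger_gap: 0.0856
```

```bash
python3 - <<'E'
from h import *
plan([.5073,-.3483,.013],.4)
im=cam('wrist','w32.png')
E
```

```text
t 32.35 p [ 0.507  -0.3399  0.0528] yaw 0.405 gap 0.0856 F [-0.4  0.5  0.1] q6 0.42 tilt [0.0261 0.0248]
tool shift cm [-0.44  0.83  3.96] turn 0.005
```

View pics/w32.png

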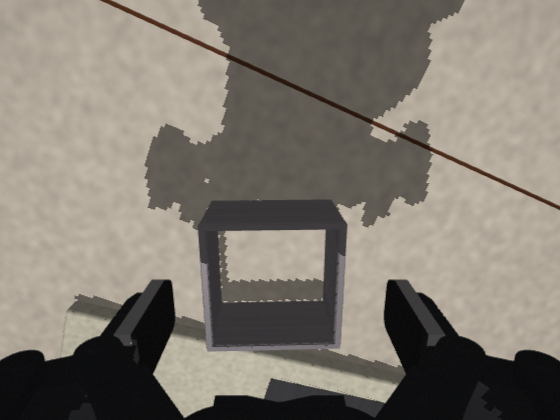

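The large square's rim is at x 200–345, so I'll shift −0.4, +0.8 cm, then lower and grip.

Call:
send_rows([
  [-0.2, 0.4, 0, -0.02, 0],
  [-0.15, 0.3, 0.7, 0, 0],
  [-0.05, 0.15, 0.9, 0, 0],
  [0, 0, 0.9, 0, 0],
  [0, 0, 0.8, 0, 0],
  [0, 0, 0.4, 0, 0],
  [0, 0, 0.2, 0, 0],
  [0, 0, 0, 0, 40],
])

```text
time_s: 33.2
eef_pos: [0.5085, -0.3502, 0.0116]
orientation: [[0.91, 0.413, 0.028], [0.413, -0.91, 0.023], [0.035, -0.01, -0.999]]
ft_force: [-0.5, 0.4, -0.1]
finger_gap: 0.0732
```

```bash
python3 - <<'E'
from h import *
plan([.5073,-.3483,.013],.4)
E
```

```text
t 33.2 p [ 0.5085 -0.3502  0.0116] yaw 0.426 gap 0.0732 F [-0.5  0.4 -0.1] q6 0.39 tilt [0.0278 0.0233]
tool shift cm [-0.03 -0.22 -0.14] turn 0.026
```

Call:
send_rows([
  [0, -0.1, -0.1, 0, 60],
  [0, -0.1, 0, 0, 100],
  [0, 0, 0, 0, 110],
  [0, 0, 0, 0, 110],
  [0, 0, 0, 0, 110],
  [0, 0, 0, 0, 110],
  [0, 0, 0, 0, 110],
  [0, 0, 0, 0, 110],
])

```text
time_s: 34.0
eef_pos: [0.508, -0.3483, 0.0138]
orientation: [[0.91, 0.414, 0.029], [0.413, -0.91, 0.022], [0.036, -0.008, -0.999]]
ft_force: [-0.0, 0.7, -0.5]
finger_gap: 0.0641
```

```bash
python3 - <<'E'
from h import *
im=cam('wrist','w33.png')
rowsplan([.463,-.154,.1],.3,n=7)
E
```

```text
t 34.05 p [ 0.508  -0.3483  0.0138] yaw 0.426 gap 0.0639 F [-0.5 -0.3 -1.2] q6 0.39 tilt [0.0289 0.0222]
tool shift cm [  4.25 -19.62  -8.31] turn 0.126
[ 0.61 -2.8  -1.19] 0.018
[ 0.56 -2.81 -1.19] 0.018
[ 0.51 -2.82 -1.19] 0.018
[ 0.45 -2.83 -1.19] 0.018
[ 0.4  -2.84 -1.19] 0.018
[ 0.35 -2.85 -1.19] 0.018
[ 0.3  -2.85 -1.19] 0.018
```

View pics/w33.png

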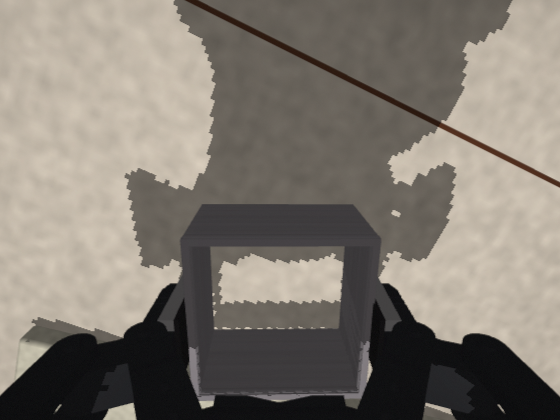

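Gripped flush at 64 mm. I'll lift and carry it.

Call:
send_rows([
  [0, 0, -2.0, 0, 120],
  [0, 0, -4.0, 0, 120],
  [0, 0, -3.5, 0, 120],
  [0, 0, 0, 0, 120],
  [0.7, -3.2, 0, 0.02, 120],
  [0.9, -4.5, 0, 0.02, 120],
  [0.9, -4.5, 0, 0.02, 120],
  [0.8, -3.5, 0, 0.02, 120],
])

```text
time_s: 34.85
eef_pos: [0.474, -0.1926, 0.1116]
orientation: [[0.943, 0.331, 0.028], [0.331, -0.943, 0.023], [0.034, -0.012, -0.999]]
ft_force: [1.0, 0.2, -0.5]
finger_gap: 0.0638
```

```bash
python3 - <<'E'
from h import *
rowsplan([.463,-.154,.1],.3,n=4)
E
```

```text
t 34.85 p [ 0.474  -0.1926  0.1116] yaw 0.337 gap 0.0638 F [ 1.   0.2 -0.5] q6 0.66 tilt [0.0278 0.0228]
tool shift cm [ 0.2  -3.99  1.22] turn 0.037
[ 0.05 -1.    0.31] 0.009
[ 0.04 -1.    0.31] 0.009
[ 0.03 -1.    0.31] 0.009
[ 0.02 -1.    0.31] 0.009
```

Call:
send_rows([
  [0, -0.8, 0.3, 0.01, 120],
  [0, -1.0, 0.4, 0.01, 120],
  [0, -0.9, 0.4, 0.01, 120],
  [0, -0.3, 0.4, 0, 120],
  [0, 0, 0.2, 0, 120],
  [0, 0, 0, 0, 120],
  [0, 0, 0, 0, 120],
  [0, 0, 0, 0, 120],
])

```text
time_s: 35.65
eef_pos: [0.4638, -0.1614, 0.0922]
orientation: [[0.953, 0.302, 0.026], [0.301, -0.953, 0.024], [0.032, -0.015, -0.999]]
ft_force: [0.9, 0.1, -1.3]
finger_gap: 0.0639
```

```bash
python3 - <<'E'
from h import *
plan([.463,-.154,.068],.3)
im=cam('wrist','w34.png')
print(proj(im,[[.463,-.154,.008],[.463,-.154,.043]]))
E
```

```text
t 35.65 p [ 0.4638 -0.1614  0.0922] yaw 0.306 gap 0.0639 F [ 0.9  0.1 -1.3] q6 0.74 tilt [0.0262 0.0235]
tool shift cm [ 0.07 -0.69  2.43] turn 0.006
[[278.47795012 211.8991726 ]
 [280.45104121 230.99975696]]
```

View pics/w34.png

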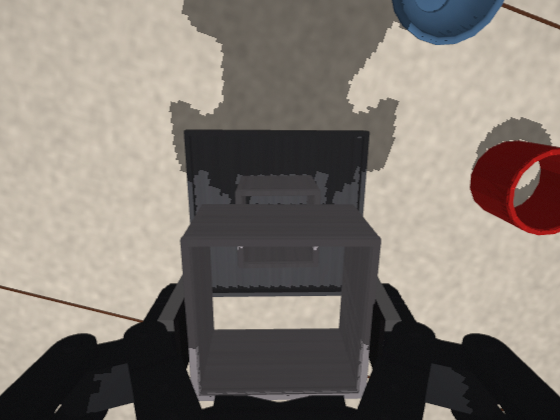

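In x, the small square (238–318, centre 278) and the held large one (182–378, centre 280) line up. I'll shift −0.7 in y and lower to just above.

Call:
send_rows([
  [0, -0.3, 0.3, 0.005, 120],
  [0, -0.25, 0.5, 0, 120],
  [0, -0.15, 0.6, 0, 120],
  [0, 0, 0.5, 0, 120],
  [0, 0, 0.4, 0, 120],
  [0, 0, 0.1, 0, 120],
  [0, 0, 0, 0, 120],
  [0, 0, 0, 0, 120],
])

```text
time_s: 36.5
eef_pos: [0.4622, -0.1537, 0.0659]
orientation: [[0.955, 0.297, 0.026], [0.296, -0.955, 0.024], [0.032, -0.015, -0.999]]
ft_force: [-0.1, -0.5, -1.3]
finger_gap: 0.0638
```

```bash
python3 - <<'E'
from h import *
plan([.463,-.154,.0168],.3)
im=cam('wrist','w35.png')
print(proj(im,[[.463,-.154,.008],[.463,-.154,.043]]))
E
```

```text
t 36.5 p [ 0.4622 -0.1537  0.0659] yaw 0.301 gap 0.0638 F [-0.1 -0.5 -1.3] q6 0.76 tilt [0.0259 0.0236]
tool shift cm [-0.09  0.13  4.91] turn 0.001
[[278.57016702 238.63147037]
 [280.79523127 265.29582506]]
```

View pics/w35.png

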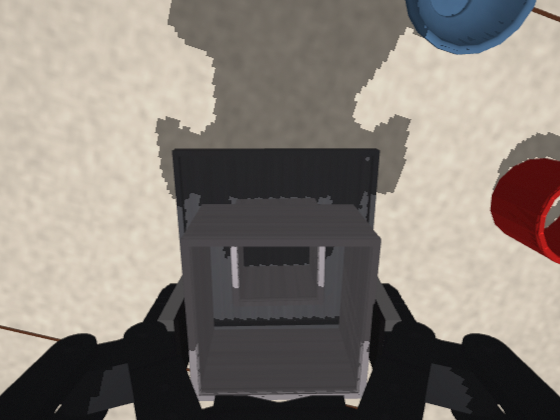

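The small square's sides are visible at x 231 and 325, centred and parallel inside the large one. I'll lower over it.

Call:
send_rows([
  [-0.05, 0.05, 0.5, 0, 120],
  [0, 0.05, 0.6, 0, 120],
  [0, 0, 0.7, 0, 120],
  [0, 0, 0.7, 0, 120],
  [0, 0, 0.7, 0, 120],
  [0, 0, 0.6, 0, 120],
  [0, 0, 0.4, 0, 120],
  [0, 0, 0.2, 0, 120],
])

```text
time_s: 37.35
eef_pos: [0.4632, -0.1539, 0.0179]
orientation: [[0.955, 0.296, 0.026], [0.296, -0.955, 0.024], [0.032, -0.015, -0.999]]
ft_force: [-0.6, 0.4, -0.3]
finger_gap: 0.0636
```

```bash
python3 - <<'E'
from h import *
plan([.463,-.154,.0168],.3)
im=cam('wrist','w36.png')
E
```

```text
t 37.35 p [ 0.4632 -0.1539  0.0179] yaw 0.3 gap 0.0636 F [-0.6  0.4 -0.3] q6 0.76 tilt [0.0259 0.0236]
tool shift cm [-0.03  0.01  0.11] turn 0.0
```

View pics/w36.png

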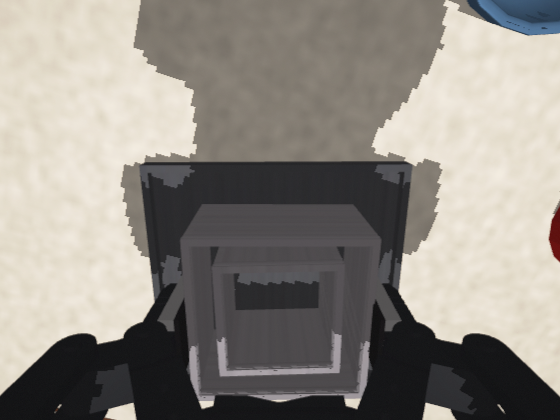

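Nested, with about 1 mm to go. I'll settle, release and lift.

Call:
send_rows([
  [0, 0, 0.1, 0, 120],
  [0, 0, 0.1, 0, 120],
  [0, 0, 0, 0, 60],
  [0, 0, 0, 0, 0],
  [0, 0, 0, 0, 0],
  [0, 0, 0, 0, 0],
  [0, 0, -0.8, 0, 0],
  [0, 0, -1.5, 0, 0],
])

```text
time_s: 38.2
eef_pos: [0.4623, -0.1542, 0.0393]
orientation: [[0.955, 0.296, 0.025], [0.296, -0.955, 0.024], [0.031, -0.016, -0.999]]
ft_force: [-0.3, 0.2, -0.2]
finger_gap: 0.0851
```

Call:
send_rows([
  [0, 0, -2.5, 0, 0],
  [0, 0, -4.0, 0, 0],
  [0, 0, -4.0, 0, 0],
  [0, 0, 0, 0, 0],
  [0, 0, 0, 0, 0],
  [0, 0, 0, 0, 0],
  [0, 0, 0, 0, 0],
  [0, 0, 0, 0, 0],
])

```text
time_s: 39.0
eef_pos: [0.4589, -0.1564, 0.1511]
orientation: [[0.955, 0.296, 0.026], [0.296, -0.955, 0.024], [0.032, -0.015, -0.999]]
ft_force: [0.6, 0.3, 0.2]
finger_gap: 0.0855
```

```bash
python3 - <<'E'
from h import *
plan([.463,-.154,.2],.3)
im=cam('wrist','w37.png')
print(proj(im,[[.463,-.154,.008],[.463,-.154,.043]]))
cam('side','s37.png');cam('top','t37.png')
E
```

```text
t 39.0 p [ 0.4589 -0.1564  0.1511] yaw 0.301 gap 0.0855 F [0.6 0.3 0.2] q6 0.75 tilt [0.0258 0.0236]
tool shift cm [ 0.62 -0.18 -4.87] turn 0.001
[[280.32478533 197.37146687]
 [282.07486737 210.21933842]]
```

View pics/w37.png

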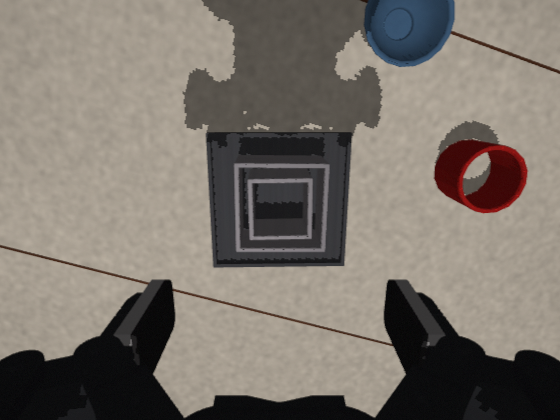

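View pics/s37.png

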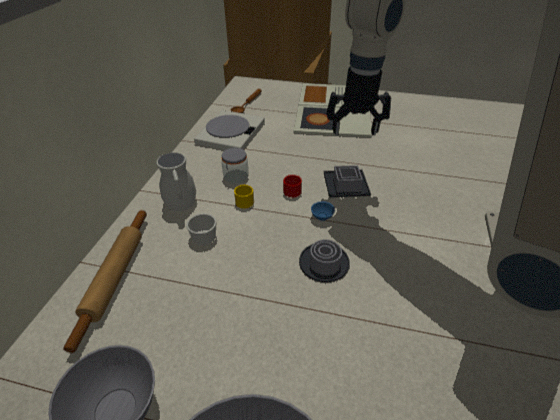

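View pics/t37.png

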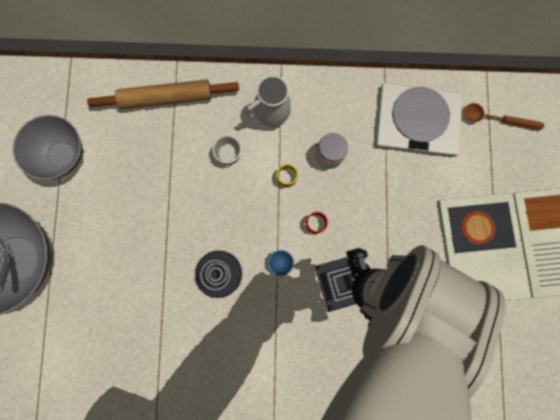

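All the pictures agree. The square rims are centred at (282,208) in their tin in the wrist view. In the top view the round set is at (215,273) in its tin. Ramekin (227,152), jar (333,150), bowl (281,263), red (317,222) and yellow (287,175) are unmoved. The gripper is clear, so I'll hand the job in.

```bash
python3 - <<'E'
from h import *
print(env.job_done())
E
```

```text
the job is handed in; nothing more can be done
None
```

All five pastry cutters are nested in their tins, and I handed the job in at about 39 s of the 112 s allowed. I placed them in the order asked: small, medium and large round in the round tin, then small and large square in the square tin.

- **Nesting:** The last wrist, side and top pictures show both sets nested, and the wrist views put the rims within about 2 mm of the tin centres. The squares are parallel to their tin, and nothing looks tilted.
- **Things to leave alone:** The ramekin, glass jar, little bowl and the red and yellow look-alikes are where they started. The gripper was about 10 cm clear of the cutters at hand-in.
- **Forces:** The readings at the end of each move stayed below about 4 N.
- **Check that was off:** The tool's tilt crept to about 0.04 rad (2–2.5°) during the run. I partly worked it back with abrupt upward stops. The cutters still settled flat once released.

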